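Press a guard cartridge shut in the bench locking pliers

TASK

One of the two guard cartridges in the white rack still has its end plug standing proud: lay it in the two V saddles between the jaws of the bench-mounted locking pliers, plug end towards the moving jaw, and let go of it. Squeeze the moving handle in towards the fixed one until the pliers go over centre and stay locked by themselves with the plug fully home, feeling for the lock and never forcing the handle, and take your hand off. Then flick the release lever so that the pliers spring fully open, leave the closed cartridge lying free in the saddles, and leave everything else on the bench where it is.

Things in the scene. Friction and masses are not known exactly. Their poses are not given: they have to be found in the camera images.
- cartridge: the cartridge to close: a plain steel tube, diameter 20, length 62 mm, lying on its side in the rack, about 0.12 kg; its darker end plug (same diameter, head 8 mm thick) stands 5 to 6.5 mm proud, a thinner bright neck showing in the gap. Origin on the axis, 27 mm from the tube's plug end, 35 mm from the other; x along the axis, towards the plug
- plug_face (a point): centre of the plug's outer face. Fully home it lies 35 mm from the cartridge's origin along its x. The plug slides in against about 12 N of friction and stays where it is pushed
- closed_cartridge: the other cartridge in the rack, finished: same tube with its plug home (70 mm over all, no gap); origin and x alike. Leave alone
- rack: white plate 78 x 116 x 8 mm on the bench, two places 72 mm apart along its y, each a pair of V saddles 6 mm wide, 24 mm either side of the middle, that hold a cartridge along the rack's x with its axis 40 mm above the bench; the V arms end 3.5 mm below the axis and 14 mm to its side. Origin under its centre. Either place may hold the open cartridge
- nest (a point): on the pliers, midway between their two saddles on the axis the cartridge shall have, 48 mm above the bench. z up; y along that axis from the fixed jaw to the moving jaw; x away from the handles. Saddles 6 mm wide at y -24 and +24 mm, V arms end 3.5 mm below the axis. Lay the cartridge with its origin at y 0 to +4 mm; squeezing slides it up to the fixed pad
- pliers: the fixed frame of steel C-clamp locking pliers, level on an aluminium plate 270 x 140 x 10 mm screwed down; axes as the nest, origin 48 mm below it. Fixed pad face at y -35 mm; moving jaw's domed pad at y +49 mm when open. Frame's back at x -54 mm. Fixed handle: 16 mm bar from (x -62, y 10) to (-176, 21) mm, then a 15 mm adjusting knob to x -193 mm. Parts reach 58 mm above the bench
- handle_end (a point): centre of the moving handle's bar (12 wide, 18 high, 39 to 57 mm above the bench), 10 mm from its free end. In nest axes about (x -196, y +103) mm when open; it swings in towards the fixed handle by some 5 to 8 cm, on an arc of about 130 mm radius round its front pin. The frame is screwed down and takes the thrust: pushing this bar towards -y squeezes the pliers
- handle: the moving handle, origin at its front pin. A spring holds it open with 5 N at the end; pressing the plug home and squeezing on takes 8 to 14 N there. Then the effort falls to nothing as the toggle passes dead centre, and a few mm on there is a rigid stop; now it stays shut by itself. Where that is must be felt, it is not given: stop when the force rises again; over 30 N is forcing it
- lever_tip (a point): on the release lever's tail, 6 mm from its end: a strip 5 thick, 14 high (41 to 55 mm above the bench), sticking out 30 mm beyond the handle's end, on its inner side. In nest axes near (x -233, y +24) mm locked, y +100 open. Pushed towards +y (towards the moving handle) it has 5 mm of play, then frees the toggle with 2 to 5 N in about 8 mm; the handle springs away. Its inner side is clear
- beaker: glass beaker, 66 mm in diameter, 85 mm high; bystander, origin under its centre
- spanner: steel spanner 150 mm long lying on the bench; bystander
- grease_jar: white jar, 48 mm in diameter, 36 mm high; bystander, origin under its centre
- frit_box: small lidded plastic box, 72 x 52 x 28 mm; bystander, origin under its centre
- screwdriver: screwdriver 160 mm long, black handle, lying on the bench; bystander
- wash_bottle: white plastic bottle, 64 mm in diameter, 130 mm high; bystander, origin under its centre

How it is judged:
On the way, in this order (a step that is already met when the one before it is completed fails the run):
1. the cartridge with the proud plug lies in the saddles between the open jaws, plug end towards the moving jaw, let go of, the plug still proud (x of cartridge in the frame of nest between -0.004 and 0.004 m and z of cartridge in the frame of nest between -0.004 and 0.004 m and y of cartridge in the frame of nest between -0.006 and 0.012 m and angle between the x axis of cartridge and the y axis of nest, either way round below 0.12 rad and y of plug_face in the frame of nest above 0.02 m and x of plug_face in the frame of cartridge above 0.0385 m and y of handle_end in the frame of nest above 0.09 m and contact force between the fingers and cartridge below 0.2 N), for 0.2 s.
2. the pliers are over centre and stay locked by themselves, nothing touching the handle, with the plug home (y of handle_end in the frame of nest below 0.049 m and x of plug_face in the frame of cartridge below 0.0358 m and contact force between each of the fingers, the arm and handle below 0.3 N), for 0.2 s.
3. the release lever's tail is pressed outwards while the handle is still shut (y of lever_tip in the frame of handle_end above -0.0155 m and y of handle_end in the frame of nest below 0.055 m), for 0.02 s.
At the end, for the whole second after the job is handed in: Plug home within 0.8 mm; cartridge at rest in both saddles, plug end towards the moving jaw, its axis within 4 mm and 0.12 rad of the saddles' axis, at most 12 mm along it from the nest towards the moving jaw or 6 mm the other way; pliers fully open, handle end within 8 mm of its open place (y of handle_end in the frame of nest above 0.095 m and x of plug_face in the frame of cartridge below 0.0358 m and x of cartridge in the frame of nest between -0.004 and 0.004 m and z of cartridge in the frame of nest between -0.004 and 0.004 m and y of cartridge in the frame of nest between -0.006 and 0.012 m and angle between the x axis of cartridge and the y axis of nest, either way round below 0.12 rad and y of plug_face in the frame of nest above 0.02 m and linear speed of cartridge below 0.02 m/s); the robot touches nothing.
It fails at once if the handle or its lever is forced (more than 30 N) (contact force between any of the fingers, the arm and handle above 30 N).
It fails at once if the cartridge is dropped on the bench (height (world z) of cartridge below 0.022 m).
It fails at once if the finished cartridge is moved by more than 15 mm (distance of closed_cartridge from where it was at the start of the episode above 0.015 m).
It fails at once if another thing on the bench is moved by more than 25 mm (distance of any of beaker, spanner, grease_jar, frit_box, screwdriver, wash_bottle from where it was at the start of the episode above 0.025 m).
It also fails if it takes over 67 s, if anything falls off the work surface, if the arm or the gripper's body presses on something with over 40 N, if the wrist force passes 120 N, or if a joint passes its speed limit or range.

ROBOT

A 7-joint arm with a two-finger parallel gripper is mounted at the origin on the work surface. World frame = base frame: x ahead of the robot, y to its left, z up, the work surface at z = 0. Lengths are in m, angles in rad, forces in N, time in s.
With the tool pointing down it reaches from about 0.4 to 0.85 m from the base axis. Payload 10.4 kg.
Tool frame: the origin (TCP) lies between the finger pads; the fingertips stand 11 mm ahead of it and the grasp point (between the pads) lies 8 mm behind it; x points along the fingers, y is the direction in which the jaws open and shut, and the axes are right-handed (so a half turn about x gives the same grasp; the last joint's range is limited). The gripper opens to 87 mm and grips with 3 to 60 N. Pads are 19 mm wide; open, the fingers measure 117 mm over their backs; the gripper's body (75 mm by 190 mm) begins 51 mm behind the grasp point.
Start: joints at [1.327, 0.332, -0.065, 1.46, 0.022, 1.35, -0.088], TCP at [0.137, -0.61, 0.234] pointing down, gripper open.
Joint ranges: [-2.6, 2.6], [-0.5, 2.12], [-1.47, 1.34], [0.16, 2.42], [-1.27, 4.41], [0.06, 2.06], [-2.6, 2.6]. Speed limits (rad/s): [2.22, 2.22, 2.79, 2.79, 3.14, 3.14, 3.14].

INTERFACE

Orientations are given as a unit quaternion [x, y, z, w].
In Python, from bench import r, cams, ticket gives the robot as it stands. The module is installed in compiled form; this text tells all that it offers.
- The arm moves only by the tool drive_tool, never from a script. Its argument "moves" is text: rows parted by semicolons, each of 5 numbers parted by spaces: the shift along the world's x, y, z in m, then the turn about the world's z in degrees, then the closure, from 0 (fully open) to 1 (shut). In form: x y z twist grip; .... A call has 1 to 20 rows; each row shifts and turns the commanded pose from where the row before left it; what a row does not reach is not made up. A row lasts 1/8 s, in which the tool goes at most 62.5 mm and 10.7 degrees, less where a joint would pass 70% of its speed; a pose out of reach is approached as far as the arm can. A call is refused whole if a number of a shift passes 0.0625 or a number of a turn 10.7, either way. A call with a gripper value outside its range is refused whole. The fingers move at their own pace and stop on an object; "newtons" is the grip in N (left out, the last holds). Time passes only in rows, so rows that do not move let the fingers close. It gives the time, the measured TCP pose, the force and the opening at its end, in the units of the state.
- r.read_state(): the state, without advancing time (a new reading comes with each control period).
- cams.camera(name): name is "scene" or "top"; returns a dict with "color" (384x512x3 uint8, red, green, blue), "fx", "fy", "cx", "cy" (pixels), "extrinsics" (4x4, takes a point from camera to world coordinates). Camera axes: x right, y down, z forward; pixel columns grow to the right and rows downward; lengths in m; the calibration is good to about 2 mm. A picture is of the moment at which its call begins. There is no depth.
- ticket.close_job(): hands the job in, once; it reports no verdict.
The state is a dict: "time": time; "joint_positions": joint angles; "joint_vel": joint speeds; "joint_torque": joint torques, N m; "ee_pos": TCP position; "eef_rot": TCP orientation; "ft_force": force on the tool from outside, world axes, zero at the start; "torque": the same for the moment, N m; "width": finger opening in m.
Only numpy, scipy, OpenCV 4.12 (cv2) and the standard library are available. Lean on these libraries where they do the work, as an engineer would, in place of code of your own. Each camera call takes 0.05 s, during which the arm holds its last target.

## Working session

There is one attempt and no reset: what is moved stays moved. The work goes in short steps, Python scripts to look and compute and a tool call to move; the robot and the scene stay as the last step left them, time stands still between calls to the robot, and variables do not carry over. Pictures are saved under pics/ and viewed, and the job is handed in when it is done.

Besides the shell and the picture viewer there is one more tool, called after "Call:" as a command line: name --argument value ..., lists and objects as JSON in quotes. drive_tool: Moves the arm, as the interface text tells. Its arguments: {"type":"object","properties":{"moves":{"type":"string"},"newtons":{"type":"number"}},"required":["moves"]}

```bash
mkdir -p pics; ls; cat > h.py <<'E'
import numpy as np, cv2
from bench import r, cams, ticket
def shot(n,f):
    c=cams.camera(n); cv2.imwrite(f,c["color"][:,:,::-1]); np.savez(f[:-4]+'.npz',**c); return c
def ray(c,u,v):
    d=np.array([(u-c["cx"])/c["fx"],(v-c["cy"])/c["fy"],1.]); E=np.array(c["extrinsics"]); return E[:3,3],E[:3,:3]@d
def onz(c,u,v,z):
    o,d=ray(c,u,v); return o+d*(z-o[2])/d[2]
def proj(c,p):
    E=np.linalg.inv(np.array(c["extrinsics"])); q=E[:3,:3]@np.asarray(p)+E[:3,3]; return c["fx"]*q[0]/q[2]+c["cx"],c["fy"]*q[1]/q[2]+c["cy"]
E
python3 - <<'E'
from h import *
for n in("scene","top"):
    c=shot(n,f"pics/{n}0.png"); print(n,c["fx"],np.round(c["extrinsics"],3).tolist())
    cv2.imwrite(f"pics/{n}0b.png",cv2.resize(c["color"][:,:,::-1],(800,600),interpolation=cv2.INTER_CUBIC))
print(r.read_state())
E
```

```text
pics
scene 373.9251342251326 [[0.585, 0.547, -0.599, 1.06], [0.811, -0.382, 0.442, -0.411], [0.012, -0.745, -0.667, 0.678], [0.0, 0.0, 0.0, 1.0]]
top 416.9734942672642 [[0.017, -0.991, 0.131, 0.357], [-1.0, -0.018, -0.007, -0.009], [0.01, -0.131, -0.991, 1.313], [0.0, 0.0, 0.0, 1.0]]
{'time': 0.1, 'joint_positions': array([ 1.32742569,  0.33278861, -0.0646781 ,  1.46082535,  0.02162146,
        1.34990445, -0.08847537]), 'joint_vel': array([ 0.00206969, -0.00183456, -0.00078179, -0.00332734, -0.00162077,
       -0.00014834,  0.00104298]), 'joint_torque': array([ 1.68111914e-03, -6.24549723e+01,  2.48006615e-02, -3.90719998e+01,
       -6.14187517e-02,  3.65335867e-02,  8.75157934e-05]), 'ee_pos': array([ 0.13677172, -0.60952413,  0.23286124]), 'eef_rot': array([-0.70272495, -0.07833331,  0.70287893, -0.07747735]), 'ft_force': array([ 0.57004843, -0.56818318,  0.21818414]), 'torque': array([-0.01296375, -0.00215447,  0.03166325]), 'width': 0.0871357463048743}
```

View pics/scene0b.png

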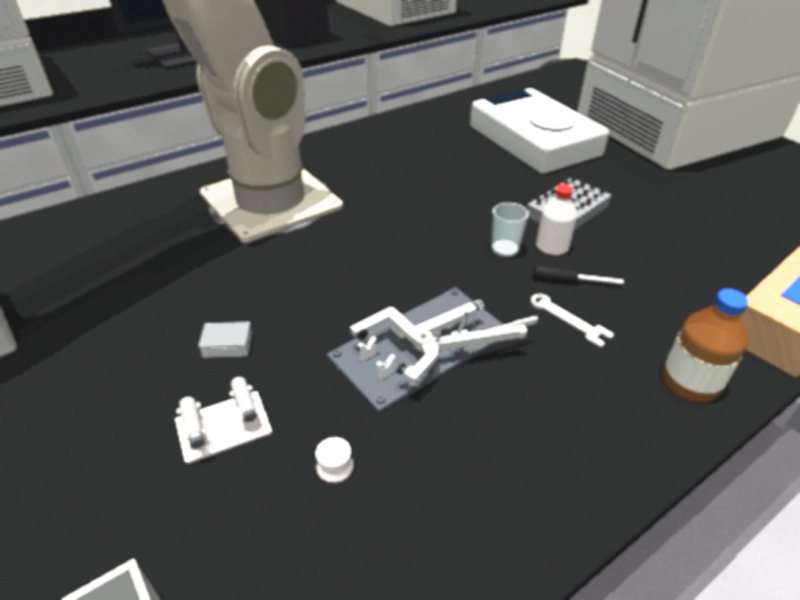

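View pics/top0b.png

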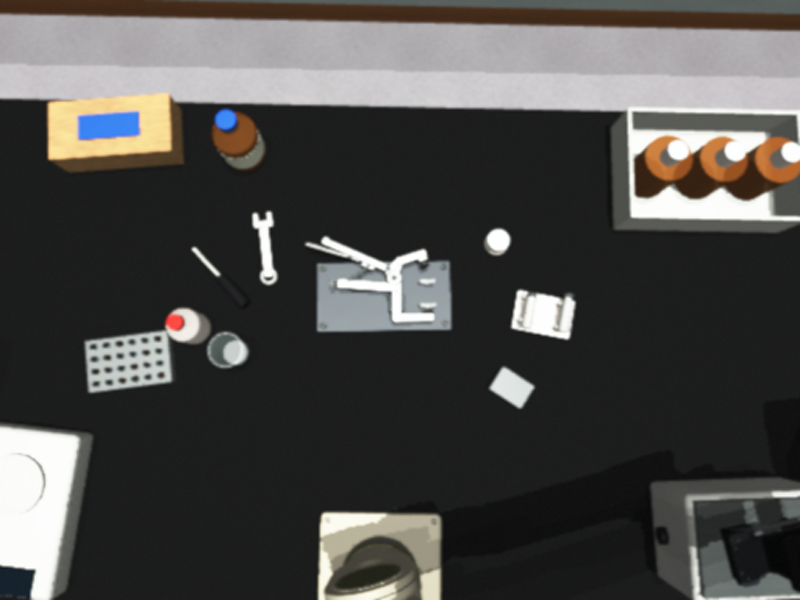

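The scene view shows the pliers near (430,345) and the rack near (222,425). In the top view (800x600) the plate is centred near (384,296) and the rack near (543,314), and all six bystanders are visible. Next I'll zoom in.

```bash
python3 - <<'E'
import cv2
t=cv2.imread('pics/top0.png'); s=cv2.imread('pics/scene0.png')
a=cv2.resize(t[180:222,322:374],None,fx=8,fy=8,interpolation=cv2.INTER_CUBIC)
b=cv2.resize(s[235:300,105:180],None,fx=5,fy=5,interpolation=cv2.INTER_CUBIC)
cv2.imwrite('pics/z1.png',a);cv2.imwrite('pics/z2.png',b)
cv2.imwrite('pics/z3.png',cv2.resize(t[146:216,190:295],None,fx=7,fy=7,interpolation=cv2.INTER_CUBIC))
cv2.imwrite('pics/z4.png',cv2.resize(s[180:265,205:350],None,fx=5,fy=5,interpolation=cv2.INTER_CUBIC))
E
```

```text
(no output)
```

View pics/z1.png

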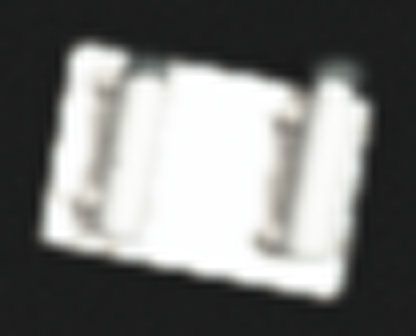

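View pics/z2.png

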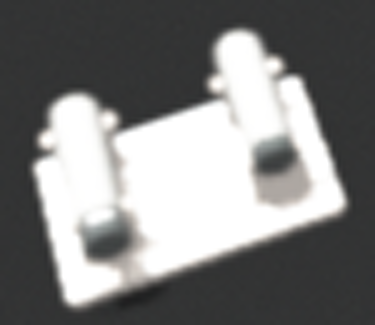

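View pics/z3.png

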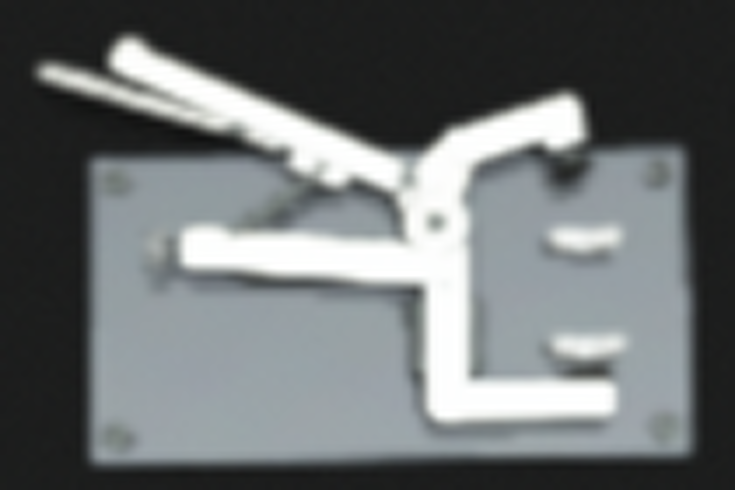

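View pics/z4.png

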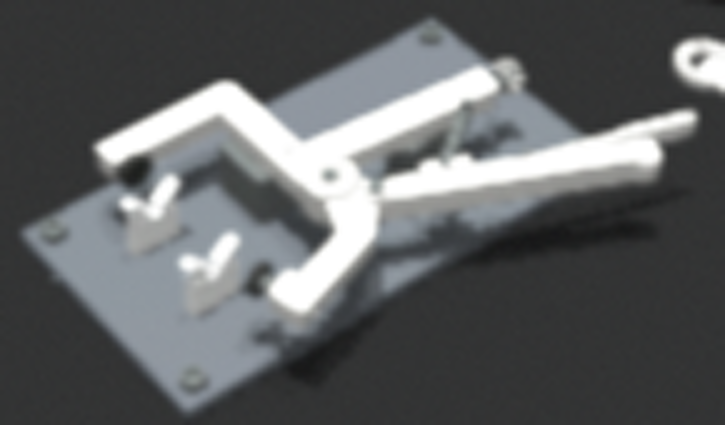

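```bash
python3 - <<'E'
import cv2,numpy as np
t=cv2.imread('pics/top0.png'); s=cv2.imread('pics/scene0.png')
def g(im,k,f):
    im=(255*(im/255.)**2.5).astype(np.uint8)
    cv2.imwrite(f,cv2.resize(im,None,fx=k,fy=k,interpolation=cv2.INTER_NEAREST))
g(s[238:292,110:175],11,'pics/y1.png'); g(t[180:222,322:374],13,'pics/y2.png')
print(s[270:292,118:136].mean(2).astype(int)); print(s[255:275,152:170].mean(2).astype(int))
E
```

```text
[[249 253 254 255 255 255 254 251 238 206 190 222 248 255 255 255 255 255]
 [249 252 254 255 255 255 254 252 242 215 190 211 237 252 255 255 255 255]
 [252 252 254 255 255 255 254 253 246 224 193 206 238 253 255 255 255 255]
 [254 253 254 254 255 255 254 253 248 230 200 204 236 251 255 255 255 255]
 [255 253 253 254 255 255 254 253 249 235 212 226 249 253 255 255 255 255]
 [255 253 253 254 254 254 253 250 243 228 215 237 253 253 254 255 255 255]
 [255 253 252 253 252 250 247 244 233 208 186 215 240 246 253 255 255 255]
 [255 254 250 245 243 250 253 254 251 227 173 168 194 216 244 255 255 255]
 [255 253 242 225 243 254 254 251 240 205 156 144 162 187 228 254 255 255]
 [255 252 229 201 225 241 232 207 184 158 132 125 141 169 212 249 255 255]
 [255 245 205 172 177 183 170 156 144 131 117 108 120 155 207 249 255 255]
 [255 247 205 156 147 148 141 129 115 102  94  91 105 142 183 230 254 255]
 [255 255 243 170 131 122 107  91  82  75  73  74  91 130 166 195 233 250]
 [255 255 252 187 116  95  79  71  67  67  66  69  90 130 164 187 220 239]
 [255 255 254 198 109  77  68  67  67  67  68  81 
[... 1351 characters left out ...]
154 232 254 255 255 254]
 [255 255 251 191 123  98  82  74  69  66  67  86 139 218 253 255 255 255]
 [255 255 250 194 112  78  67  65  64  67  76 101 141 189 242 255 255 255]
 [255 255 245 181 108  74  65  66  67  77 100 131 156 177 227 254 255 255]
 [255 255 246 181 124  99  89  91  97 110 133 155 165 173 211 252 255 255]
 [255 255 253 210 157 144 136 140 147 151 158 164 167 169 194 243 253 254]
 [255 255 254 228 174 165 161 161 165 165 166 167 167 168 179 220 247 251]
 [255 255 255 244 191 171 167 166 167 167 167 167 167 169 179 222 251 255]
 [255 255 255 249 199 172 168 167 167 167 167 167 168 175 199 235 253 255]
 [255 255 255 252 209 174 170 168 167 169 172 175 178 197 226 246 254 255]]
```

View pics/y1.png

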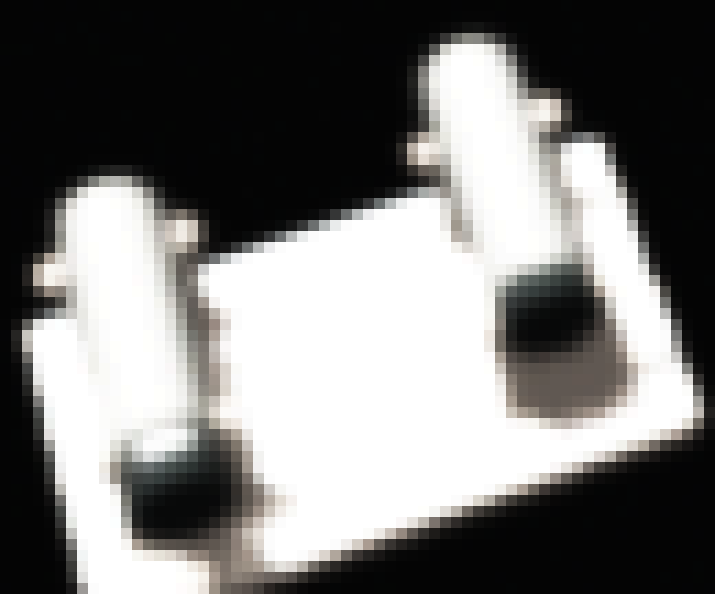

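View pics/y2.png

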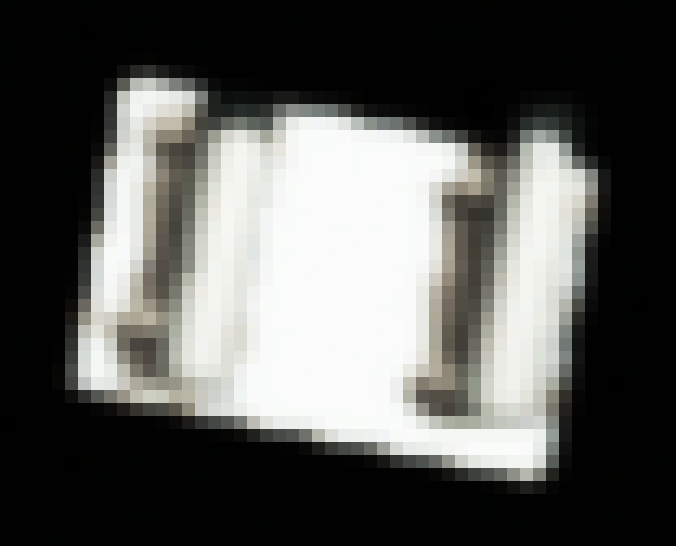

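```bash
python3 - <<'E'
from h import *
t=dict(np.load('pics/top0.npz')); s=dict(np.load('pics/scene0.npz'))
T=lambda x,y:(322+x/13-.5,180+y/13-.5)
S=lambda x,y:(110+x/11-.5,238+y/11-.5)
P=lambda n,p:print(n,np.round(p,4))
# rack corners (z=8) in top
c=[onz(t,*T(*q),.008) for q in((120,75),(70,395),(552,482),(600,165))]
for q in c:P('c',q)
print([round(float(np.linalg.norm(c[i]-c[(i+1)%4])),4) for i in range(4)], 'ang x', np.degrees(np.arctan2(*(c[0]-c[1])[[1,0]])),np.degrees(np.arctan2(*(c[1]-c[2])[[1,0]]))-90)
P('centre',sum(c)/4)
# scene corners
d=[onz(s,*S(*q),.008) for q in((25,325),(602,133),(703,422))]
for q in d:P('sc',q)
print(np.linalg.norm(d[0]-d[1]),np.linalg.norm(d[2]-d[1]),'ang',np.degrees(np.arctan2(*(d[2]-d[1])[[1,0]])),np.degrees(np.arctan2(*(d[1]-d[0])[[1,0]]))-90); P('centre sc',(d[0]+d[2])/2)
# tube
P('tube top mid',onz(t,*T(536,245),.045))
P('plug top',onz(t,*T(553,95),.040)); P('tail top',onz(t,*T(505,420),.040))
P('sc far',onz(s,*S(110,178),.047)); P('sc near',onz(s,*S(175,548),.032))
E
```

```text
c [ 0.5594 -0.2679  0.008 ]
c [ 0.4809 -0.2552  0.008 ]
c [ 0.4619 -0.3717  0.008 ]
c [ 0.5394 -0.3849  0.008 ]
[0.0796, 0.1181, 0.0786, 0.1186] ang x -9.193362575553111 -9.25809597506769
centre [ 0.5104 -0.3199  0.008 ]
sc [ 0.462 -0.372  0.008]
sc [ 0.4826 -0.2567  0.008 ]
sc [ 0.5614 -0.272   0.008 ]
0.11708978667694402 0.0803022445091665 ang -10.961423685907192 -10.119971461500697
centre sc [ 0.5117 -0.322   0.008 ]
tube top mid [ 0.5149 -0.3587  0.045 ]
plug top [ 0.5516 -0.3647  0.04  ]
tail top [ 0.4738 -0.352   0.04  ]
sc far [ 0.4716 -0.3486  0.047 ]
sc near [ 0.5489 -0.3685  0.032 ]
```

```bash
python3 - <<'E'
from h import *
t=dict(np.load('pics/top0.npz')); s=dict(np.load('pics/scene0.npz'))
T=lambda x,y:(190+x/7-.5,146+y/7-.5)
S=lambda x,y:(205+x/5-.5,180+y/5-.5)
P=lambda n,p:print(n,np.round(p,4))
c=[onz(t,*T(*q),.010) for q in((88,158),(90,464),(693,455),(687,147))]
for q in c:P('c',q)
print([round(float(np.linalg.norm(c[i]-c[(i+1)%4])),4) for i in range(4)],[float(np.degrees(np.arctan2(*(c[i]-c[j])[[1,0]]))) for i,j in((0,1),(3,2),(0,3),(1,2))])
P('centre',sum(c)/4)
d=[onz(s,*S(*q),.010) for q in((20,233),(188,413),(432,15))]
for q in d:P('sc',q)
print(np.linalg.norm(d[0]-d[1]),np.linalg.norm(d[2]-d[0]),'ang',np.degrees(np.arctan2(*(d[1]-d[0])[[1,0]])),np.degrees(np.arctan2(*(d[2]-d[0])[[1,0]]))-90)
P('centre sc',(d[2]+d[1])/2)
for q in((548,238),(622,238),(550,345),(625,343)):P('sad top',onz(t,*T(*q),.0435))
for q in((130,205),(172,182),(187,263),(235,240)):P('sad sc',onz(s,*S(*q),.0445))
for q in((127,45),(45,70),(180,250),(165,250),(425,330),(470,330),(430,400),(615,400),(570,100),(565,170)):P('top feat %s'%(q,),onz(t,*T(*q),.054))
E
python3 - <<'E'
import cv2,numpy as np
s=cv2.imread('pics/scene0.png');t=cv2.imread('pics/top0.png')
def g(im,k,f):
    im=(255*(im/255.)**2).astype(np.uint8)
    cv2.imwrite(f,cv2.resize(im,None,fx=k,fy=k,interpolation=cv2.INTER_NEAREST))
g(s[205:250,220:275],14,'pics/x1.png'); g(t[170:212,245:292],14,'pics/x2.png')
E
```

```text
c [0.6067 0.141  0.01  ]
c [0.4677 0.1356 0.01  ]
c [ 0.4766 -0.1342  0.01  ]
c [ 0.6169 -0.1307  0.01  ]
[0.1391, 0.2699, 0.1404, 0.2719] [2.24490212235288, 1.4391731182129404, 92.16181678553, 91.8903863129395]
centre [0.542  0.0029 0.01  ]
sc [ 0.4781 -0.1371  0.01  ]
sc [ 0.6173 -0.1311  0.01  ]
sc [0.4646 0.1345 0.01  ]
0.13930963128491664 0.2718836085884273 ang 2.4631788115352715 2.8619085044452532
centre sc [0.5409 0.0017 0.01  ]
sad top [ 0.5683 -0.0665  0.0435]
sad top [ 0.5689 -0.0991  0.0435]
sad top [ 0.5208 -0.0679  0.0435]
sad top [ 0.5222 -0.1009  0.0435]
sad sc [ 0.5222 -0.0997  0.0445]
sad sc [ 0.5207 -0.075   0.0445]
sad sc [ 0.5685 -0.0982  0.0445]
sad sc [ 0.5693 -0.072   0.0445]
top feat (127, 45) [0.6491 0.1204 0.054 ]
top feat (45, 70) [0.6372 0.1561 0.054 ]
top feat (180, 250) [0.5582 0.0945 0.054 ]
top feat (165, 250) [0.5581 0.1011 0.054 ]
top feat (425, 330) [ 0.525 -0.013  0.054]
top feat (470, 330) [ 0.5253 -0.0326  0.054 ]
top feat (430, 400) [ 0.4944 -0.0157  0.054 ]
top feat (615, 400) [ 0.4959 -0.096   0.054 ]
top feat (570, 100) [ 0.6282 -0.0749  0.054 ]
top feat (565, 170) [ 0.5969 -0.0731  0.054 ]
```

View pics/x1.png

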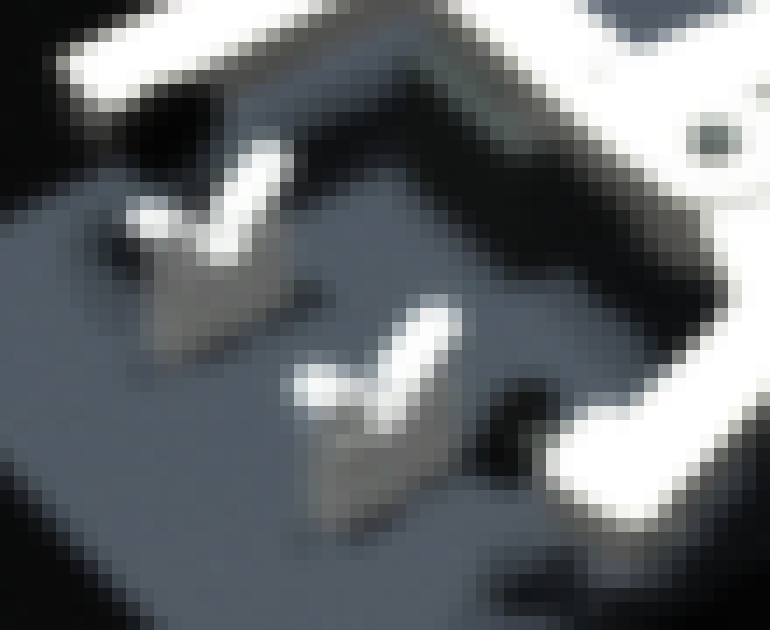

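View pics/x2.png

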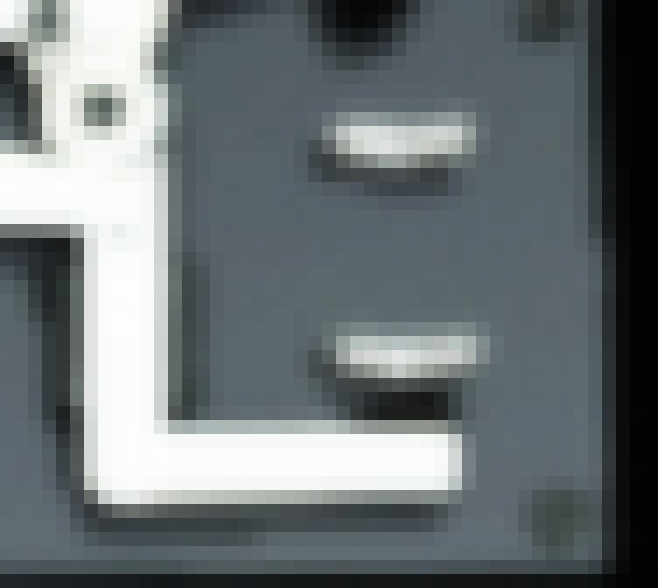

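```bash
cat >> h.py <<'E'
from scipy.spatial.transform import Rotation as R
def st():
    s=r.read_state(); A=R.from_quat(s["eef_rot"]).as_matrix()
    print('t',round(s["time"],2),'pos',np.round(s["ee_pos"],4),'tx',np.round(A[:,0],3),'ty',np.round(A[:,1],3),'yaw_ty',round(float(np.degrees(np.arctan2(A[1,1],A[0,1]))),2),'F',np.round(s["ft_force"],2),'w',round(s["width"],4),'q7',np.round(s["joint_positions"],2)); return s
E
python3 -c "
from h import *
st()"
```

```text
t 0.1 pos [ 0.1368 -0.6095  0.2329] tx [-0.     0.001 -1.   ] ty [ 0.219 -0.976 -0.001] yaw_ty -77.35 F [ 0.57 -0.57  0.22] w 0.0871 q7 [ 1.33  0.33 -0.06  1.46  0.02  1.35 -0.09]
```

Call:
drive_tool --moves "0.0373 0.0252 0 -2.24 0.5;0.0373 0.0252 0 -2.24 0.5;0.0373 0.0252 0 -2.24 0.5;0.0373 0.0252 0 -2.24 0.5;0.0373 0.0252 0 -2.24 0.5;0.0373 0.0252 0 -2.24 0.5;0.0373 0.0252 0 -2.24 0.5;0.0373 0.0252 0 -2.24 0.5;0.0373 0.0252 0 -2.24 0.5;0.0373 0.0252 0 -2.24 0.5;0 0 -0.04 0 0.5;0 0 -0.04 0 0.5;0 0 -0.02 0 0.5;0 0 0 0 0.5;0 0 0 0 0.5" --newtons 15

```text
time: 1.98
ee_pos: [0.5107, -0.3584, 0.1353]
eef_rot: [0.705, -0.061, -0.704, -0.06]
ft_force: [0.5, -0.2, -0.2]
width: 0.0434
```

```bash
python3 -c "
from h import *
st()
s=shot('scene','pics/s1.png');t=shot('top','pics/t1.png')
a=cv2.resize(cv2.imread('pics/s1.png')[200:310,90:200],None,fx=5,fy=5,interpolation=cv2.INTER_CUBIC);cv2.imwrite('pics/s1z.png',a)"
```

```text
t 1.98 pos [ 0.5107 -0.3584  0.1353] tx [ 0.002 -0.001 -1.   ] ty [-0.17  -0.986  0.001] yaw_ty -99.76 F [ 0.45 -0.22 -0.16] w 0.0434 q7 [ 0.75  0.41 -0.26  1.58  0.11  1.17 -1.28]
```

View pics/s1z.png

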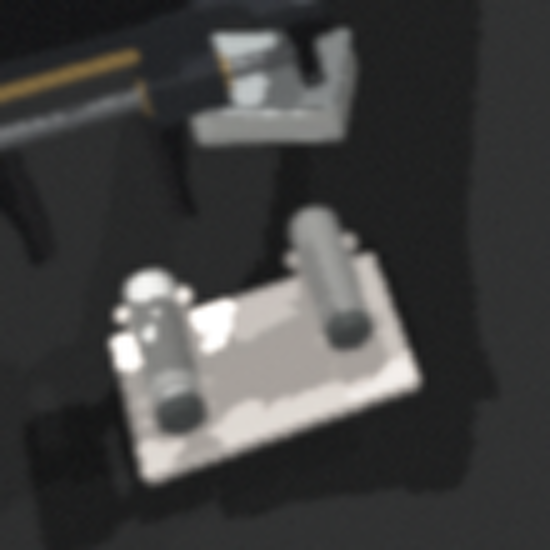

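The shadow brings out the neck on the left cartridge, near zoom (175,385), so that is the open one. I'll descend and grip it.

Call:
drive_tool --moves "0 0.0005 -0.03 0 0.5;0 0 -0.03 0 0.5;0 0 -0.025 0 0.5;0 0 -0.015 0 0.5;0 0 -0.003 0 0.5;0 0 0 0 0.5;0 0 0 0 0.7;0 0 0 0 0.8;0 0 0 0 0.9;0 0 0 0 0.9;0 0 0 0 0.9;0 0 0 0 0.9" --newtons 15

```text
time: 3.58
ee_pos: [0.5101, -0.3572, 0.0308]
eef_rot: [0.705, -0.06, -0.704, -0.06]
ft_force: [-0.5, 1.9, 4.0]
width: 0.0192
```

```bash
python3 -c "
from h import *
st()"
```

```text
t 3.58 pos [ 0.5101 -0.3572  0.0308] tx [ 0. -0. -1.] ty [-0.169 -0.986  0.   ] yaw_ty -99.74 F [-0.51  1.91  4.04] w 0.0192 q7 [ 0.73  0.52 -0.25  1.66  0.15  0.98 -1.31]
```

Call:
drive_tool --moves "0 0 0.02 0 0.9;0 0 0.04 0 0.9;0 0 0.04 0 0.9;0.004 0.027 0.01 1.2 0.9;0.004 0.027 0 1.2 0.9;0.004 0.027 0 1.2 0.9;0.004 0.027 0 1.2 0.9;0.004 0.027 0 1.2 0.9;0.004 0.027 0 1.2 0.9;0.004 0.027 0 1.2 0.9;0.004 0.027 0 1.2 0.9;0.003 0.027 0 1.2 0.9;0.003 0.029 0 1.0 0.9;0 0 0 0 0.9;0 0 -0.03 0 0.9;0 0 -0.02 0 0.9;0 0 0 0 0.9;0 0 0 0 0.9" --newtons 15

```text
time: 5.82
ee_pos: [0.5484, -0.0855, 0.0914]
eef_rot: [0.707, 0.012, -0.707, 0.013]
ft_force: [-0.2, -1.1, -1.3]
width: 0.0193
```

```bash
python3 -c "
from h import *
st()
s=shot('scene','pics/s2.png');t=shot('top','pics/t2.png')
a=cv2.resize(cv2.imread('pics/s2.png')[170:255,195:320],None,fx=6,fy=6,interpolation=cv2.INTER_CUBIC);cv2.imwrite('pics/s2z.png',a)
a=cv2.resize(cv2.imread('pics/t2.png')[146:220,190:310],None,fx=6,fy=6,interpolation=cv2.INTER_CUBIC);cv2.imwrite('pics/t2z.png',a)"
```

```text
t 5.83 pos [ 0.5484 -0.0855  0.0914] tx [ 0.001 -0.    -1.   ] ty [ 0.035 -0.999  0.   ] yaw_ty -87.97 F [-0.16 -1.14 -1.25] w 0.0193 q7 [ 0.45  0.34 -0.44  1.79  0.16  1.04 -1.59]
```

View pics/s2z.png

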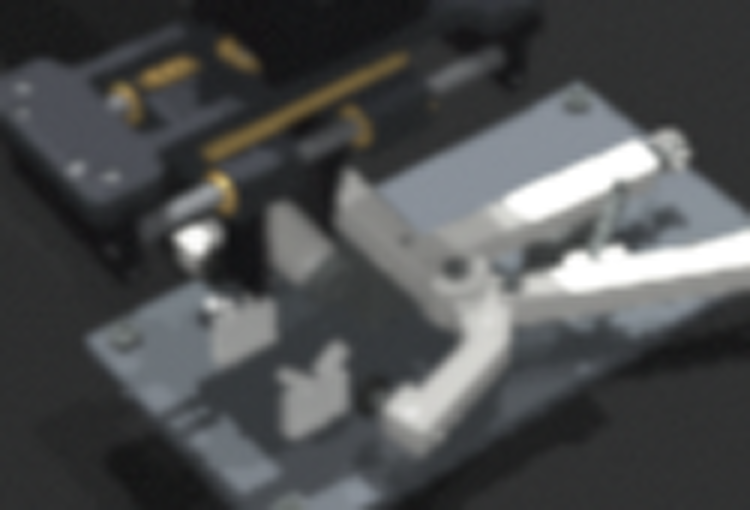

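View pics/t2z.png

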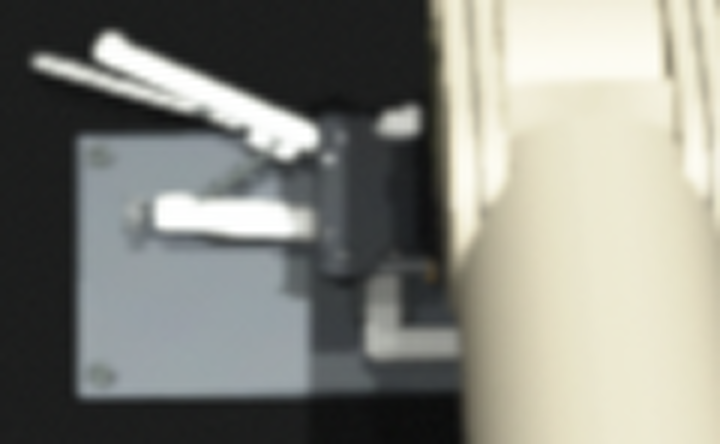

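```bash
python3 -c "
from h import *
t=cv2.imread('pics/s2.png')[195:250,215:280]
t=(255*np.clip(t/200.,0,1)**.6).astype(np.uint8)
cv2.imwrite('pics/s2y.png',cv2.resize(t,None,fx=11,fy=11,interpolation=cv2.INTER_CUBIC))
s=dict(np.load('pics/s2.npz'))
ax=np.array([.9993,.037,0]);
p=np.array([.5484,-.0855,.0994])
for n,d in(('tail',-.035),('orig',0),('tubeend',.027),('face',.041)):
  u,v=proj(s,p+d*ax);print(n,round((u-215+.5)*11),round((v-195+.5)*11))
"
```

```text
tail 195 51
orig 293 144
tubeend 372 218
face 414 258
```

View pics/s2y.png

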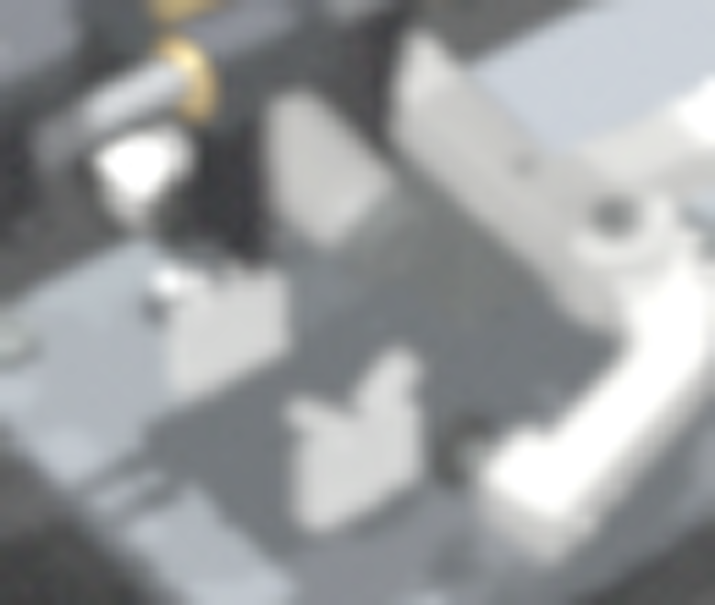

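Call:
drive_tool --moves "0.0015 0.0015 -0.02 0 0.9;0 0 -0.02 0 0.9;0 0 -0.008 0 0.9;0 0 -0.002 0 0.9;0 0 0 0 0.9;0 0 0 0 0.9"

```text
time: 6.68
ee_pos: [0.5499, -0.0839, 0.0412]
eef_rot: [0.707, 0.013, -0.707, 0.013]
ft_force: [-0.3, 0.1, -0.7]
width: 0.0195
```

```bash
python3 -c "
from h import *
st()
s=shot('scene','pics/s3.png')
t=cv2.imread('pics/s3.png')[195:250,215:280]
t=(255*np.clip(t/200.,0,1)**.6).astype(np.uint8)
cv2.imwrite('pics/s3y.png',cv2.resize(t,None,fx=11,fy=11,interpolation=cv2.INTER_CUBIC))"
```

```text
t 6.67 pos [ 0.5499 -0.0839  0.0412] tx [ 0.001 -0.    -1.   ] ty [ 0.036 -0.999  0.   ] yaw_ty -87.95 F [-0.26  0.13 -0.72] w 0.0195 q7 [ 0.43  0.41 -0.42  1.83  0.2   0.95 -1.62]
```

View pics/s3y.png

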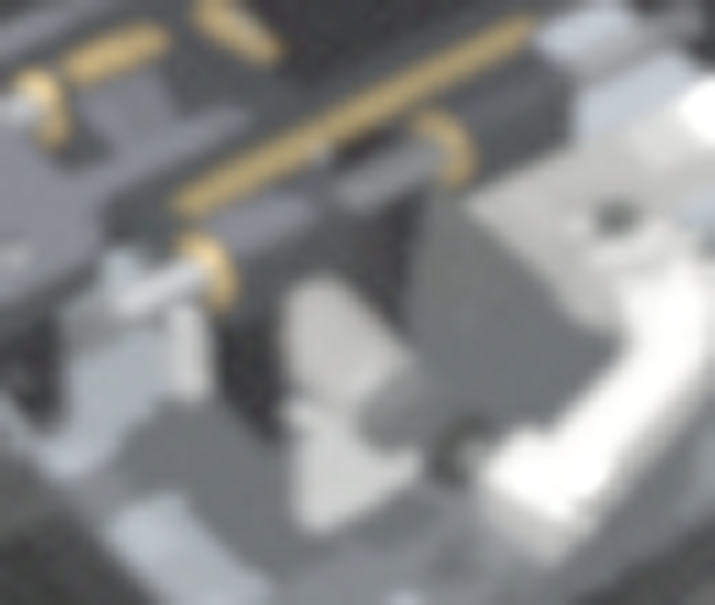

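```bash
python3 -c "
from h import *
s=dict(np.load('pics/s3.npz'))
ax=np.array([.9993,.037,0]);
for p in (np.array([.5499,-.0839,.0504]),np.array([.545,-.0845,.0504])):
 for n,d in(('tail',-.035),('orig',0),('tubeend',.027),('face',.041),('pad',.049)):
  u,v=proj(s,p+d*ax);print(n,round((u-215+.5)*11),round((v-195+.5)*11))
"
```

```text
tail 214 220
orig 308 313
tubeend 385 387
face 425 427
pad 449 450
tail 199 208
orig 293 300
tubeend 369 374
face 409 414
pad 433 437
```

Call:
drive_tool --moves "-0.001 0 0 0 0.9;0 0 -0.0012 0 0.9;0 0 -0.001 0 0.9;0 0 0 0 0.9;0 0 0 0 0.9"

```text
time: 7.35
ee_pos: [0.5485, -0.084, 0.0387]
eef_rot: [0.707, 0.013, -0.707, 0.013]
ft_force: [-2.2, -0.9, 5.9]
width: 0.0196
```

Call:
drive_tool --moves "0 0 0 0 0.74;0 0 0 0 0.7;0 0 0 0 0.65;0 0 0 0 0.6;0 0 0 0 0.55;0 0 0 0 0.55;0 0 0.01 0 0.55;0 0 0.03 0 0.55;0 0 0.04 0 0.55;0 0 0.05 0 0.55;0 0 0.05 0 0.55"

```text
time: 8.72
ee_pos: [0.5482, -0.0837, 0.2208]
eef_rot: [0.707, 0.013, -0.707, 0.013]
ft_force: [0.9, -1.2, -0.2]
width: 0.0394
```

```bash
python3 -c "
from h import *
st()
s=shot('scene','pics/s4.png')
t=cv2.imread('pics/s4.png')[195:250,215:280]
t=(255*np.clip(t/220.,0,1)**.8).astype(np.uint8)
cv2.imwrite('pics/s4y.png',cv2.resize(t,None,fx=11,fy=11,interpolation=cv2.INTER_CUBIC))"
```

```text
t 8.72 pos [ 0.5482 -0.0837  0.2208] tx [ 0.001 -0.    -1.   ] ty [ 0.036 -0.999  0.   ] yaw_ty -87.94 F [ 0.93 -1.21 -0.23] w 0.0394 q7 [ 0.47  0.22 -0.45  1.65  0.1   1.3  -1.54]
```

View pics/s4y.png

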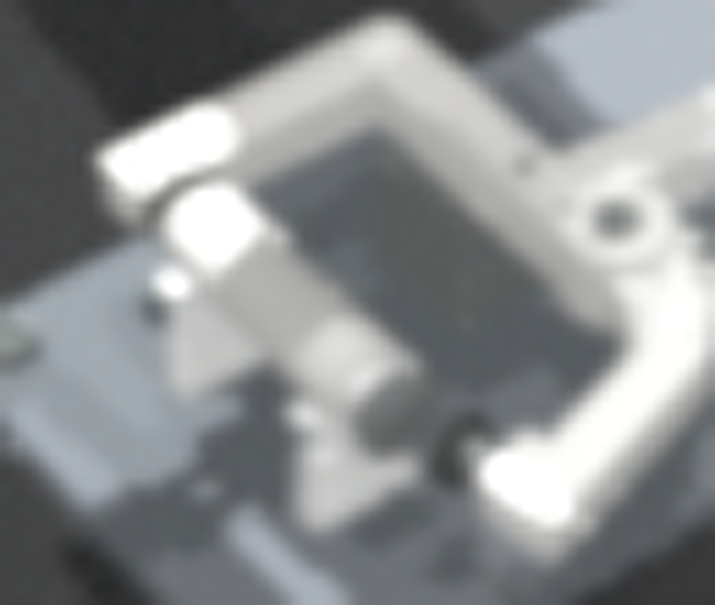

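Cartridge lies in both saddles, bright neck at (375,375), clear of the moving pad at (460,450). Next I'll close the fingers and go to the outer side of the moving handle.

Call:
drive_tool --moves "0.0228 0.0306 0 0 0.8;0.0228 0.0306 0 0 1;0.0228 0.0306 0 0 1;0.0228 0.0306 0 0 1;0.0228 0.0306 0 0 1;0.0228 0.0307 0 0 1;0 0 -0.05 0 1;0 0 -0.05 0 1;0 0 0 0 1;0 0 0 0 1"

```text
time: 10.02
ee_pos: [0.6862, 0.1001, 0.121]
eef_rot: [0.708, 0.013, -0.706, 0.012]
ft_force: [-0.4, -0.3, 0.6]
width: 0.0006
```

```bash
python3 -c "
from h import *
st()
s=shot('scene','pics/s5.png');t=shot('top','pics/t5.png')
cv2.imwrite('pics/s5z.png',cv2.resize(cv2.imread('pics/s5.png')[160:260,220:370],None,fx=5,fy=5,interpolation=cv2.INTER_CUBIC))
cv2.imwrite('pics/t5z.png',cv2.resize(cv2.imread('pics/t5.png')[120:220,180:300],None,fx=6,fy=6,interpolation=cv2.INTER_CUBIC))"
```

```text
t 10.03 pos [0.6862 0.1001 0.121 ] tx [ 0.003  0.001 -1.   ] ty [ 0.036 -0.999 -0.   ] yaw_ty -87.96 F [-0.36 -0.32  0.55] w 0.0006 q7 [ 0.12  0.6  -0.49  1.37  0.28  1.24 -1.92]
```

View pics/s5z.png

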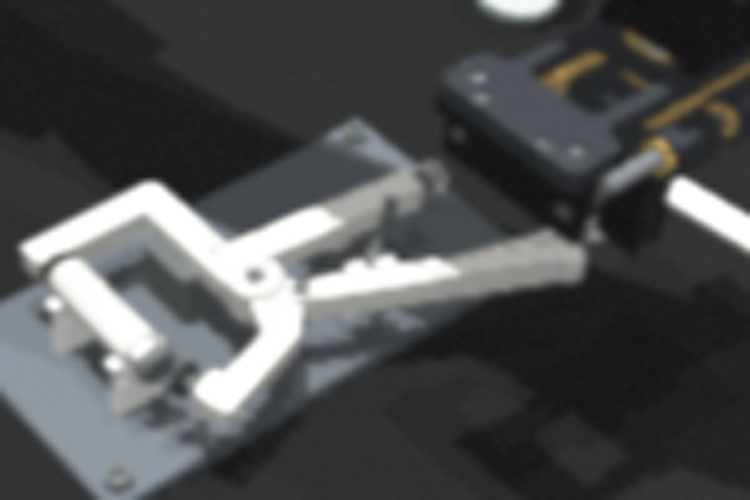

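View pics/t5z.png

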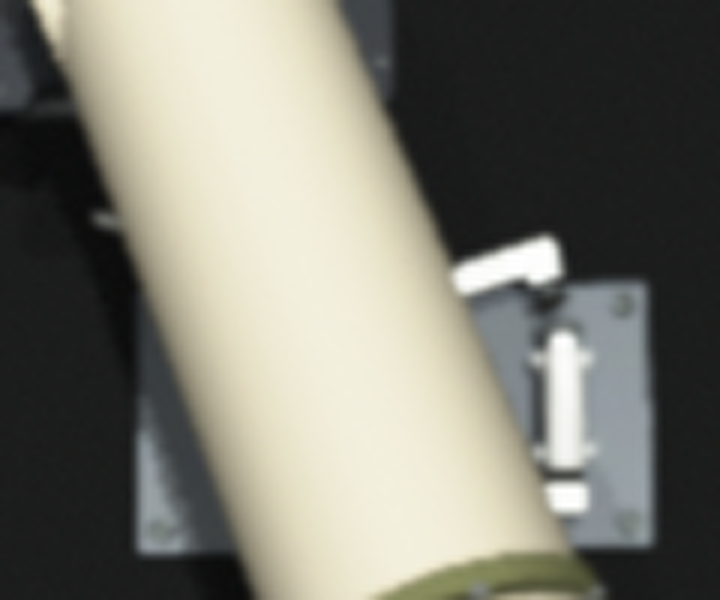

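```bash
python3 -c "
from h import *
s=dict(np.load('pics/s5.npz'))
for n,p in(('tip',(.6862,.1001,.11)),('tip@48',(.6862,.1001,.037)),('hend',(.6406,.1152,.057)),('barend',(.645,.1245,.057)),('hend2',(.6406,.1152,.057))):
  u,v=proj(s,p);print(n,round((u-220+.5)*5),round((v-160+.5)*5))
"
```

```text
tip 629 233
tip@48 603 346
hend 565 247
barend 585 245
hend2 565 247
```

Call:
drive_tool --moves "0 0 -0.03 0 1;0 0 -0.03 0 1;0 0 -0.013 0 1;-0.01 0 0 0 1;-0.006 0 0 0 1;-0.005 0 0 0 1;0 0 0 0 1"

```text
time: 11.0
ee_pos: [0.6642, 0.0999, 0.0463]
eef_rot: [0.707, 0.013, -0.707, 0.013]
ft_force: [0.2, -0.1, -0.5]
width: 0.0001
```

```bash
python3 -c "
from h import *
st()
s=shot('scene','pics/s6.png')
cv2.imwrite('pics/s6z.png',cv2.resize(cv2.imread('pics/s6.png')[160:260,220:370],None,fx=5,fy=5,interpolation=cv2.INTER_CUBIC))"
```

```text
t 11.0 pos [0.6642 0.0999 0.0463] tx [ 0.001 -0.    -1.   ] ty [ 0.036 -0.999  0.   ] yaw_ty -87.94 F [ 0.24 -0.1  -0.46] w 0.0001 q7 [ 0.12  0.63 -0.47  1.49  0.31  1.09 -1.95]
```

View pics/s6z.png

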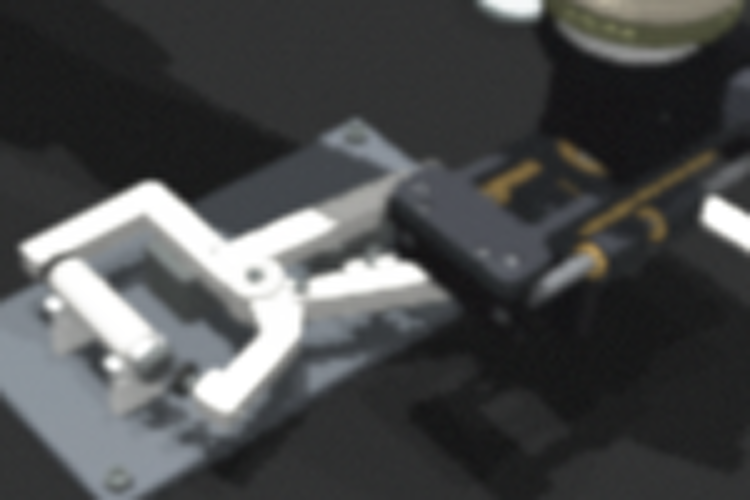

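Call:
drive_tool --moves "-0.004 0 0 0 1;-0.004 0 0 0 1;-0.003 0 0 0 1;0 0 0 0 1"

```text
time: 11.55
ee_pos: [0.6536, 0.0998, 0.0456]
eef_rot: [0.707, 0.013, -0.707, 0.013]
ft_force: [2.6, 0.5, -0.4]
width: 0.0003
```

Call:
drive_tool --moves "-0.004 0 0 0 1;-0.004 0 0 0 1;0 0 0 0 1"

```text
time: 11.92
ee_pos: [0.6462, 0.1002, 0.0461]
eef_rot: [0.708, 0.013, -0.706, 0.012]
ft_force: [5.3, 1.9, -0.3]
width: 0.0003
```

Call:
drive_tool --moves "-0.004 0 0 0 1;-0.004 0 0 0 1;0 0 0 0 1"

```text
time: 12.3
ee_pos: [0.6385, 0.1006, 0.0463]
eef_rot: [0.708, 0.013, -0.706, 0.012]
ft_force: [7.2, 1.7, -1.0]
width: 0.0009
```

Call:
drive_tool --moves "-0.003 0 0 0 1;-0.003 0 0 0 1;0 0 0 0 1"

```text
time: 12.68
ee_pos: [0.6334, 0.1011, 0.0465]
eef_rot: [0.709, 0.013, -0.705, 0.012]
ft_force: [10.1, 4.1, -2.8]
width: 0.0006
```

Call:
drive_tool --moves "-0.003 0 0 0 1;-0.003 0 0 0 1;0 0 0 0 1"

```text
time: 13.05
ee_pos: [0.6271, 0.1014, 0.0465]
eef_rot: [0.709, 0.014, -0.705, 0.012]
ft_force: [8.6, 4.3, -1.4]
width: 0.0004
```

Call:
drive_tool --moves "-0.003 0 0 0 1;-0.003 0 0 0 1;0 0 0 0 1"

```text
time: 13.42
ee_pos: [0.6206, 0.1013, 0.0464]
eef_rot: [0.708, 0.014, -0.706, 0.012]
ft_force: [5.5, 3.3, -0.6]
width: 0.0006
```

Call:
drive_tool --moves "-0.002 0 0 0 1;-0.002 0 0 0 1;0 0 0 0 1"

```text
time: 13.8
ee_pos: [0.6163, 0.101, 0.0463]
eef_rot: [0.708, 0.013, -0.706, 0.012]
ft_force: [4.9, 3.4, 1.4]
width: 0.0002
```

Call:
drive_tool --moves "-0.002 0 0 0 1;-0.002 0 0 0 1;0 0 0 0 1"

```text
time: 14.18
ee_pos: [0.6119, 0.1007, 0.0461]
eef_rot: [0.708, 0.013, -0.706, 0.012]
ft_force: [4.2, 1.9, 0.7]
width: 0.0007
```

Call:
drive_tool --moves "-0.0015 0 0 0 1;-0.0015 0 0 0 1;0 0 0 0 1"

```text
time: 14.55
ee_pos: [0.6079, 0.0996, 0.0453]
eef_rot: [-0.707, -0.012, 0.707, -0.013]
ft_force: [2.9, 0.7, 0.3]
width: 0.0003
```

Call:
drive_tool --moves "-0.0015 0 0 0 1;-0.0015 0 0 0 1;0 0 0 0 1"

```text
time: 14.92
ee_pos: [0.6047, 0.0996, 0.0451]
eef_rot: [-0.707, -0.012, 0.707, -0.013]
ft_force: [0.8, -0.1, 0.4]
width: 0.0005
```

Call:
drive_tool --moves "-0.0015 0 0 0 1;-0.0015 0 0 0 1;0 0 0 0 1"

```text
time: 15.3
ee_pos: [0.6017, 0.0998, 0.0451]
eef_rot: [-0.707, -0.013, 0.707, -0.013]
ft_force: [-0.4, -0.1, -0.2]
width: 0.0007
```

Call:
drive_tool --moves "-0.001 0 0 0 1;-0.001 0 0 0 1;0 0 0 0 1"

```text
time: 15.68
ee_pos: [0.6001, 0.0999, 0.0454]
eef_rot: [-0.707, -0.013, 0.707, -0.013]
ft_force: [-0.4, -0.2, -1.2]
width: 0.0002
```

Call:
drive_tool --moves "-0.001 0 0 0 1;0 0 0 0 1"

```text
time: 15.92
ee_pos: [0.5993, 0.0998, 0.0454]
eef_rot: [0.707, 0.013, -0.707, 0.013]
ft_force: [-0.3, 0.5, -0.7]
width: 0.0003
```

```bash
python3 -c "
from h import *
st()
s=shot('scene','pics/s7.png')
cv2.imwrite('pics/s7z.png',cv2.resize(cv2.imread('pics/s7.png')[160:260,220:370],None,fx=5,fy=5,interpolation=cv2.INTER_CUBIC))"
```

```text
t 15.93 pos [0.5993 0.0998 0.0454] tx [ 0. -0. -1.] ty [ 0.036 -0.999  0.   ] yaw_ty -87.95 F [-0.26  0.45 -0.66] w 0.0003 q7 [ 0.16  0.52 -0.5   1.68  0.28  1.02 -1.98]
```

View pics/s7z.png

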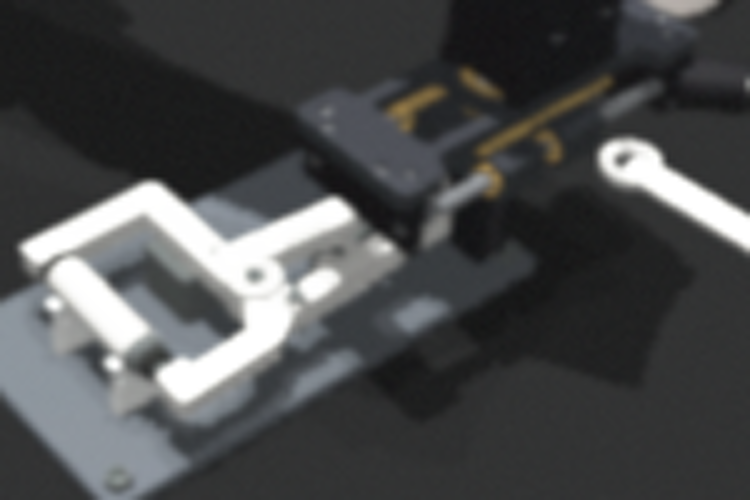

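Call:
drive_tool --moves "-0.001 0 0 0 1;0 0 0 0 1"

```text
time: 16.23
ee_pos: [0.5988, 0.0998, 0.0455]
eef_rot: [0.707, 0.013, -0.706, 0.013]
ft_force: [5.0, 0.9, -2.2]
width: 0.0004
```

Call:
drive_tool --moves "-0.001 0 0 0 1;0 0 0 0 1"

```text
time: 16.48
ee_pos: [0.5985, 0.0998, 0.0457]
eef_rot: [0.708, 0.013, -0.706, 0.012]
ft_force: [8.5, 0.8, -4.9]
width: 0.0004
```

Call:
drive_tool --moves "-0.001 0 0 0 1;0 0 0 0 1"

```text
time: 16.73
ee_pos: [0.5981, 0.0998, 0.0457]
eef_rot: [0.708, 0.013, -0.706, 0.012]
ft_force: [11.4, 1.4, -7.5]
width: 0.0002
```

The force fell to zero and then rose stiffly (5, 8.5, 11.4 N) at x = 0.598, so that is the stop. I'll take the hand off now.

Call:
drive_tool --moves "0.005 0 0 0 1;0.015 0 0 0 1;0.02 0 0 0 1;0 0 0.04 0 1;0 0 0.06 0 1;0.0 0 0.05 0 1;-0.05 -0.06 0.03 0 1;-0.05 -0.06 0 0 1;0 -0.06 0 0 1;0 0 0 0 1"

```text
time: 17.98
ee_pos: [0.5577, -0.0589, 0.2176]
eef_rot: [-0.707, -0.009, 0.708, -0.011]
ft_force: [0.0, 0.8, 0.2]
width: 0.0009
```

```bash
python3 -c "
from h import *
st()
s=shot('scene','pics/s8.png');t=shot('top','pics/t8.png')
cv2.imwrite('pics/s8z.png',cv2.resize(cv2.imread('pics/s8.png')[160:260,220:370],None,fx=5,fy=5,interpolation=cv2.INTER_CUBIC))
cv2.imwrite('pics/t8z.png',cv2.resize(cv2.imread('pics/t8.png')[140:220,180:300],None,fx=6,fy=6,interpolation=cv2.INTER_CUBIC))"
```

```text
t 17.98 pos [ 0.5577 -0.0589  0.2176] tx [-0.001 -0.002 -1.   ] ty [ 0.027 -1.     0.002] yaw_ty -88.43 F [0.03 0.83 0.21] w 0.0009 q7 [ 0.44  0.24 -0.48  1.64  0.12  1.3  -1.61]
```

View pics/s8z.png

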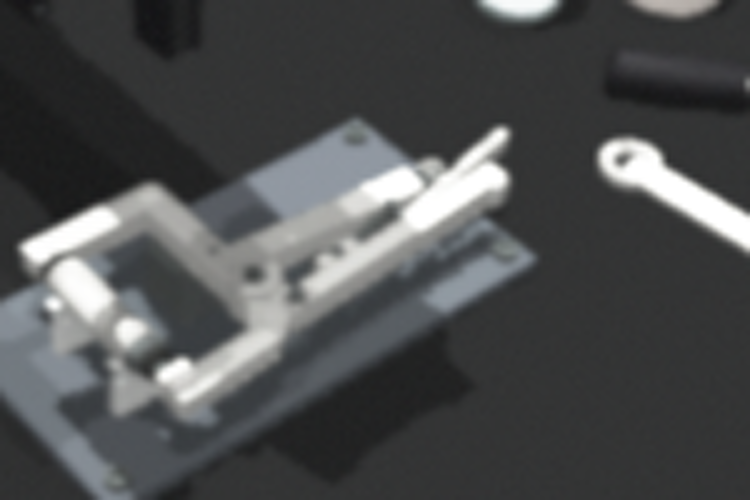

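View pics/t8z.png

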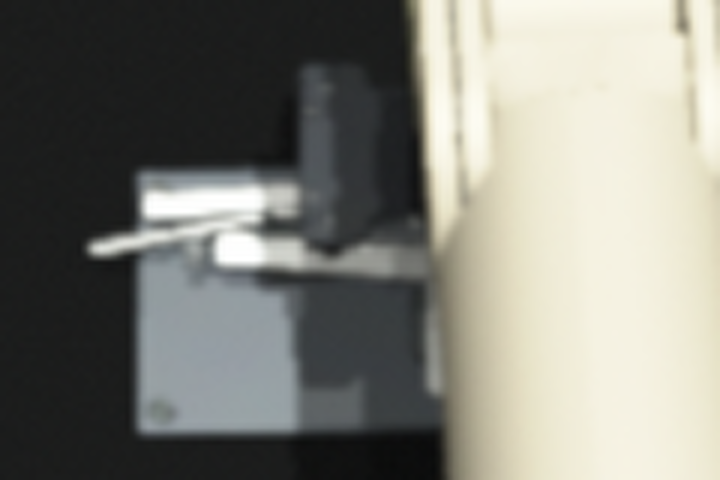

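Locked shut with the hand off: the bar is parallel to the fixed handle, and the lever tail's end is at top-zoom (90,250). I'll measure the tail next.

```bash
python3 -c "
from h import *
t=dict(np.load('pics/t8.npz'));s=dict(np.load('pics/s8.npz'))
for q in((87,250),(95,258),(140,202),(200,230),(260,215),(210,265)): print('top',q,np.round(onz(t,180+q[0]/6-.5,140+q[1]/6-.5,.055),4))
for q in((510,128),(500,132),(510,185)): print('sc',q,np.round(onz(s,220+q[0]/5-.5,160+q[1]/5-.5,.055),4))
t0=dict(np.load('pics/top0.npz'))
for n,q,z in(('beaker',(228,350),.04),('bottle',(185,328),.05),('spanner',(268,275),.0),('screwd',(240,300),.01)): print(n,np.round(onz(t0,q[0]*.64,q[1]*.64,z),3))
"
```

```text
top (87, 250) [0.557  0.1591 0.055 ]
top (95, 258) [0.5529 0.1549 0.055 ]
top (140, 202) [0.5823 0.133  0.055 ]
top (200, 230) [0.5684 0.102  0.055 ]
top (260, 215) [0.5767 0.0717 0.055 ]
top (210, 265) [0.5504 0.0964 0.055 ]
sc (510, 128) [0.5582 0.1562 0.055 ]
sc (500, 132) [0.5576 0.1497 0.055 ]
sc (510, 185) [0.5909 0.126  0.055 ]
beaker [0.425 0.302 0.04 ]
bottle [0.465 0.385 0.05 ]
spanner [0.581 0.239 0.   ]
screwd [0.527 0.291 0.01 ]
```

Call:
drive_tool --moves "-0.004 0.03 0 0.4 1;-0.004 0.03 0 0 1;-0.004 0.03 0 0 1;-0.004 0.03 0 0 1;-0.004 0.03 0 0 1;-0.004 0.03 0 0 1;-0.004 0.031 0 0 1;0 0 -0.05 0 1;0 0 -0.05 0 1;0 0 -0.03 0 1;0 0 0 0 1"

```text
time: 19.45
ee_pos: [0.5287, 0.1593, 0.0858]
eef_rot: [-0.705, -0.016, 0.709, -0.016]
ft_force: [-1.0, -0.4, 0.7]
width: 0.0003
```

```bash
python3 -c "
from h import *
st()"
```

```text
t 19.45 pos [0.5287 0.1593 0.0858] tx [-0.005 -0.    -1.   ] ty [ 0.045 -0.999  0.   ] yaw_ty -87.4 F [-0.98 -0.41  0.7 ] w 0.0003 q7 [ 0.13  0.37 -0.6   1.79  0.24  1.05 -2.08]
```

Call:
drive_tool --moves "0 -0.007 0 0 1;0 0 -0.025 0 1;0 0 -0.013 0 1;0 0 0 0 1;0 0 0 0 1"

```text
time: 20.08
ee_pos: [0.5314, 0.1513, 0.0508]
eef_rot: [0.707, 0.015, -0.707, 0.015]
ft_force: [1.1, 0.5, -0.3]
width: 0.0003
```

```bash
python3 -c "
from h import *
st()
s=shot('scene','pics/s9.png');t=shot('top','pics/t9.png')
cv2.imwrite('pics/s9z.png',cv2.resize(cv2.imread('pics/s9.png')[150:250,240:390],None,fx=5,fy=5,interpolation=cv2.INTER_CUBIC))
"
```

```text
t 20.07 pos [0.5314 0.1513 0.0508] tx [ 0.001  0.    -1.   ] ty [ 0.043 -0.999 -0.   ] yaw_ty -87.54 F [ 1.08  0.49 -0.27] w 0.0003 q7 [ 0.13  0.42 -0.58  1.82  0.27  0.98 -2.09]
```

View pics/s9z.png

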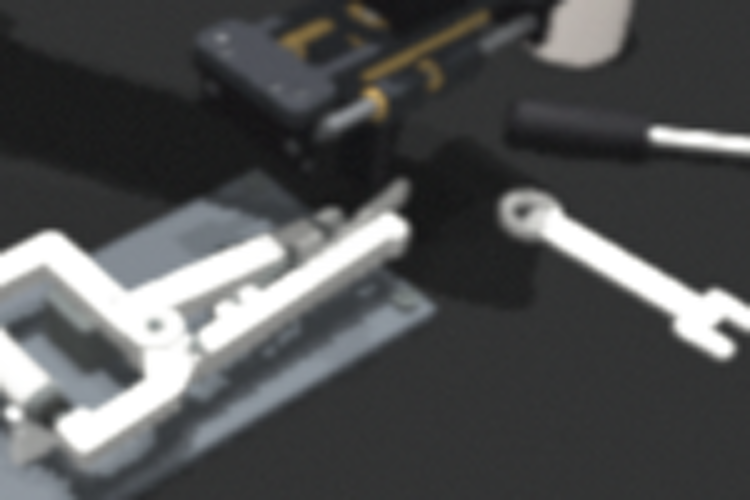

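The finger at (375,150) stands behind the lever tail end at (400,185). I'll flick the lever slowly.

Call:
drive_tool --moves "0.004 0 -0.003 0 1;0.004 0 0 0 1;0.004 0 0 0 1;0 0 0 0 1"

```text
time: 20.68
ee_pos: [0.5432, 0.151, 0.0468]
eef_rot: [0.707, 0.015, -0.707, 0.015]
ft_force: [0.1, 0.7, 1.1]
width: 0.0006
```

Call:
drive_tool --moves "0.002 0 0 0 1;0.002 0 0 0 1;0 0 0 0 1"

```text
time: 21.05
ee_pos: [0.5469, 0.151, 0.0468]
eef_rot: [0.707, 0.015, -0.707, 0.015]
ft_force: [0.9, -0.1, 1.0]
width: 0.0002
```

Call:
drive_tool --moves "0.002 0 0 0 1;0.002 0 0 0 1;0 0 0 0 1"

```text
time: 21.42
ee_pos: [0.5508, 0.1515, 0.0468]
eef_rot: [-0.707, -0.015, 0.707, -0.015]
ft_force: [-0.8, 2.2, -0.7]
width: 0.0002
```

Call:
drive_tool --moves "0.002 0 0 0 1;0.002 0 0 0 1;0 0 0 0 1"

```text
time: 21.8
ee_pos: [0.5548, 0.1519, 0.0468]
eef_rot: [-0.707, -0.016, 0.707, -0.015]
ft_force: [-2.5, 4.9, -0.4]
width: 0.0006
```

```bash
python3 -c "
from h import *
st()
s=shot('scene','pics/s10.png');t=shot('top','pics/t10.png')
cv2.imwrite('pics/s10z.png',cv2.resize(cv2.imread('pics/s10.png')[150:250,240:390],None,fx=5,fy=5,interpolation=cv2.INTER_CUBIC))
cv2.imwrite('pics/t10z.png',cv2.resize(cv2.imread('pics/t10.png')[140:220,180:300],None,fx=6,fy=6,interpolation=cv2.INTER_CUBIC))
"
```

```text
t 21.8 pos [0.5548 0.1519 0.0468] tx [-0.     0.001 -1.   ] ty [ 0.043 -0.999 -0.001] yaw_ty -87.51 F [-2.49  4.93 -0.42] w 0.0006 q7 [ 0.12  0.46 -0.56  1.76  0.29  1.   -2.08]
```

View pics/s10z.png

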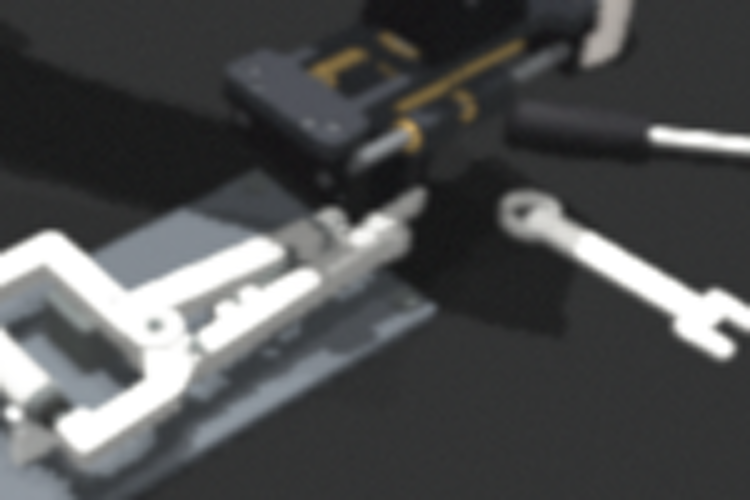

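View pics/t10z.png

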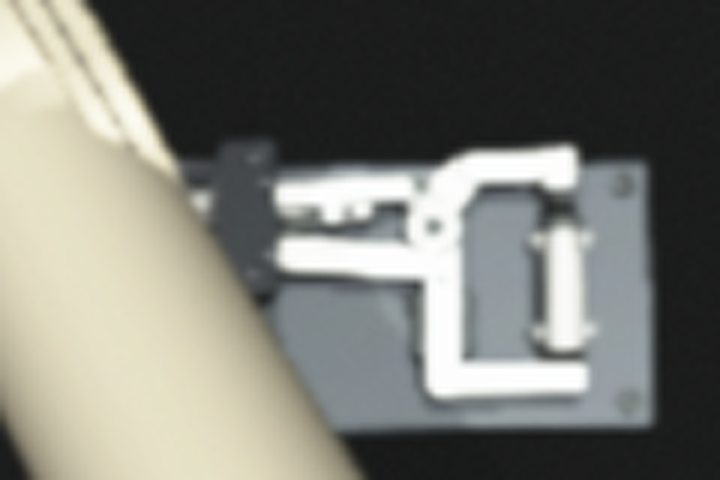

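Call:
drive_tool --moves "0.0015 0.001 0 0 1;0.0015 0 0 0 1;0 0 0 0 1"

```text
time: 22.28
ee_pos: [0.558, 0.1523, 0.0468]
eef_rot: [0.707, 0.015, -0.707, 0.015]
ft_force: [-2.1, 4.5, 0.1]
width: 0.0004
```

Call:
drive_tool --moves "0.0015 0 0 0 1;0.0015 0 0 0 1;0 0 0 0 1"

```text
time: 22.65
ee_pos: [0.5612, 0.1511, 0.0467]
eef_rot: [0.707, 0.014, -0.707, 0.015]
ft_force: [1.1, -0.5, -0.1]
width: 0.0003
```

Force dropped to zero: the toggle looks released. I'll back off and look.

Call:
drive_tool --moves "-0.02 0 0 0 1;-0.015 0 0 0 1;0 0 0.05 0 1;0 0 0.06 0 1;-0.04 -0.05 0.05 0 1;-0.04 -0.06 0 0 1;-0.04 -0.06 0 0 1;0 -0.06 0 0 1;0 -0.06 0 0 1;0 -0.06 0 0 1;0 0 0 0 1"

```text
time: 24.02
ee_pos: [0.4245, -0.175, 0.1951]
eef_rot: [-0.707, -0.012, 0.707, -0.013]
ft_force: [-0.2, -0.2, -0.4]
width: 0.0005
```

```bash
python3 -c "
from h import *
st()
s=shot('scene','pics/s11.png');t=shot('top','pics/t11.png')
cv2.imwrite('pics/s11z.png',cv2.resize(cv2.imread('pics/s11.png')[160:260,210:360],None,fx=5,fy=5,interpolation=cv2.INTER_CUBIC))
cv2.imwrite('pics/t11z.png',cv2.resize(cv2.imread('pics/t11.png')[130:220,180:300],None,fx=6,fy=6,interpolation=cv2.INTER_CUBIC))
cv2.imwrite('pics/s11y.png',cv2.resize(cv2.imread('pics/s11.png')[195:250,215:280],None,fx=11,fy=11,interpolation=cv2.INTER_CUBIC))
cv2.imwrite('pics/s11f.png',cv2.resize(cv2.imread('pics/s11.png'),(800,600)))
"
```

```text
t 24.02 pos [ 0.4245 -0.175   0.1951] tx [-0.    -0.001 -1.   ] ty [ 0.035 -0.999  0.001] yaw_ty -87.97 F [-0.19 -0.17 -0.41] w 0.0005 q7 [ 0.61  0.01 -0.32  1.92  0.    1.21 -1.25]
```

View pics/s11z.png

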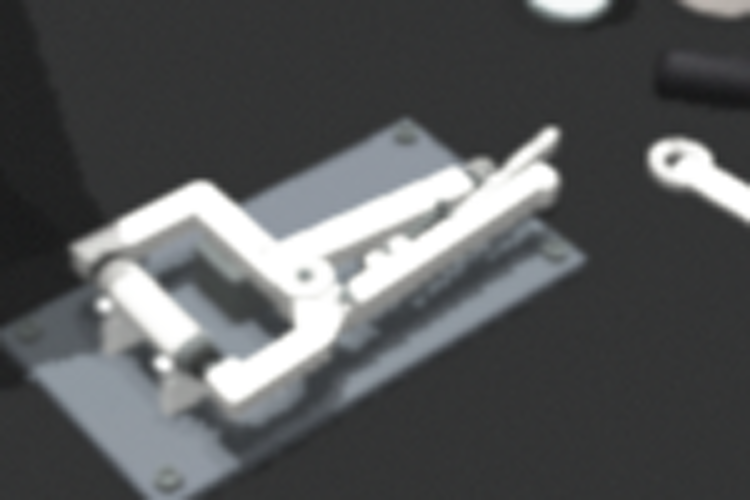

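View pics/t11z.png

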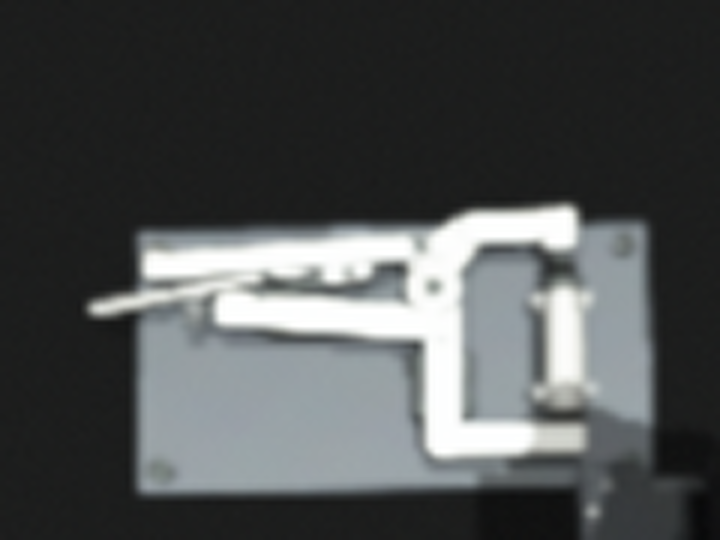

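View pics/s11y.png

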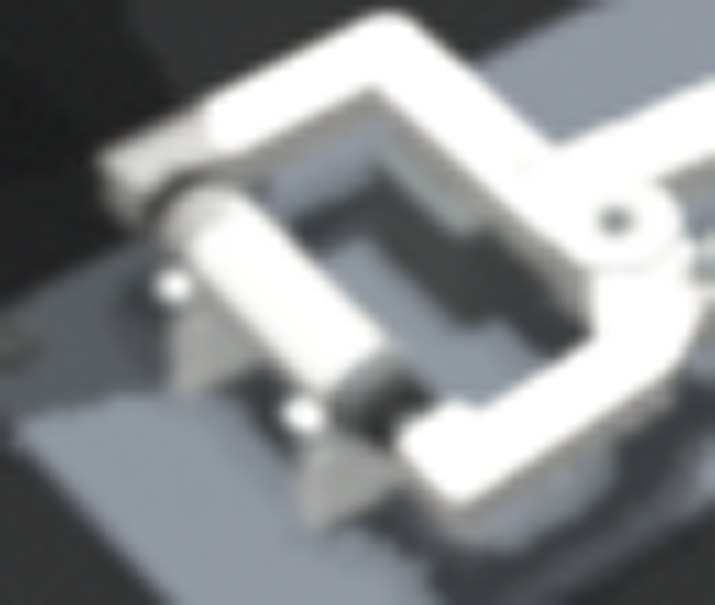

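View pics/s11f.png

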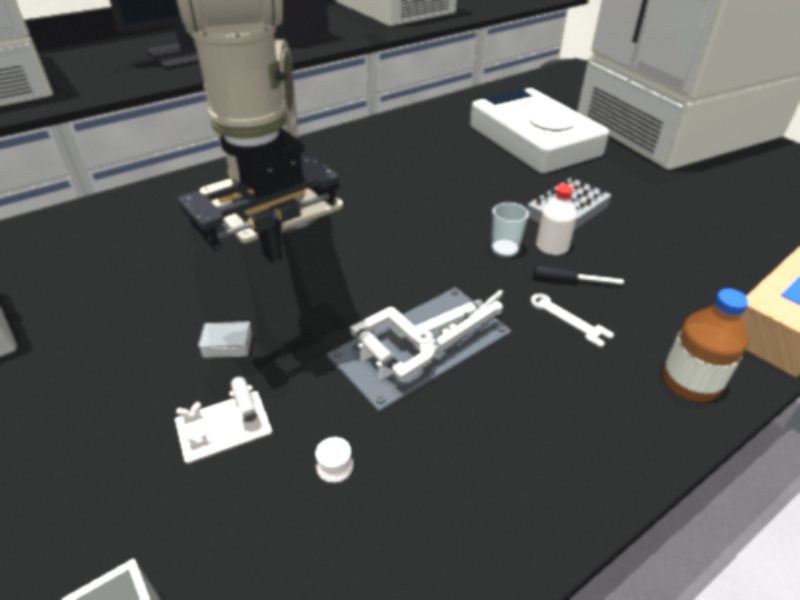

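The pliers are still locked: the lever tail is back at top-zoom (90,308) and the bar is unmoved, so the finger must have slipped off the tail. I'll look at the contact picture more closely.

```bash
python3 -c "
from h import *
for k,P in((9,(.5314,.1513,.0508)),(10,(.5548,.1519,.0468))):
  s=dict(np.load(f'pics/s{k}.npz')); im=s['color'][165:210,290:340,::-1]
  im=(255*np.clip(im/140.,0,1)**.5).astype(np.uint8)
  im=cv2.resize(im,None,fx=14,fy=14,interpolation=cv2.INTER_CUBIC)
  for dx in(-.0095,.0095):
    for dy in(-.015,.015):
      for dz,c in((-.011,(0,0,255)),(.03,(0,255,0))):
        u,v=proj(s,(P[0]+dx,P[1]+dy,P[2]+dz)); cv2.circle(im,(int((u-290+.5)*14),int((v-165+.5)*14)),4,c,-1)
  cv2.imwrite(f'pics/s{k}e.png',im)
"
```

```text
(no output)
```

View pics/s9e.png

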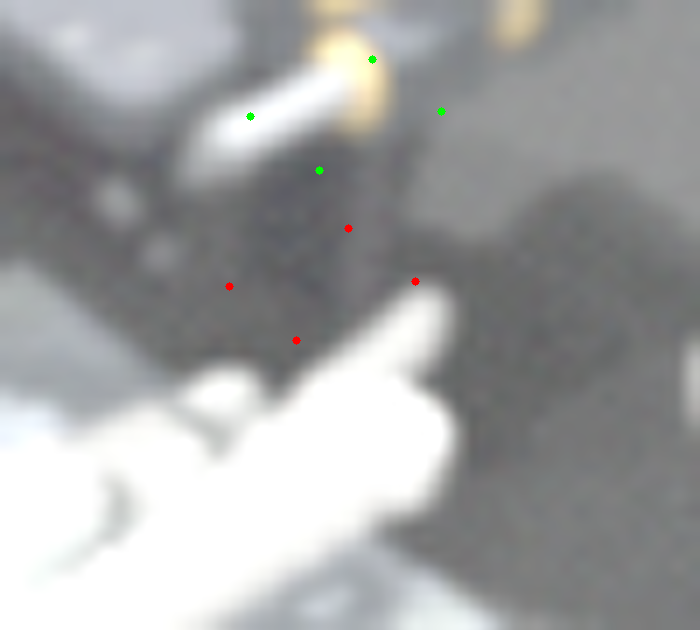

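View pics/s10e.png

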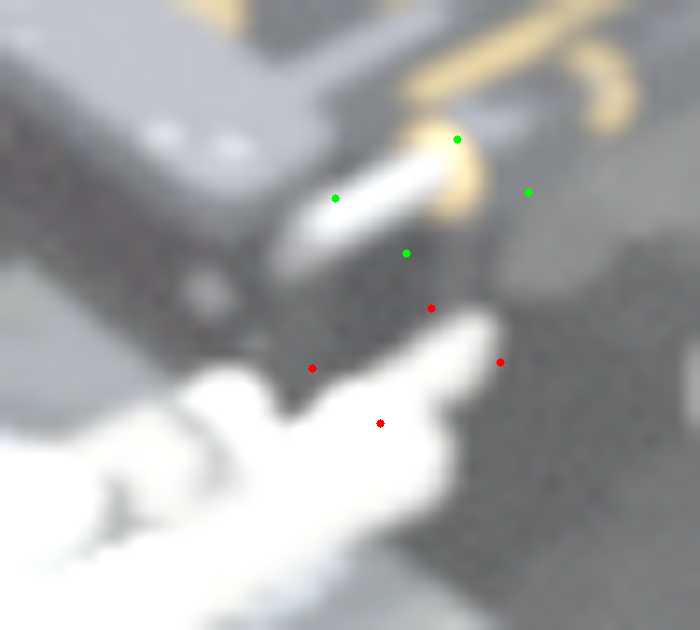

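Call:
drive_tool --moves "0 0.055 0.01 0 1;0.02 0.055 0 0 1;0.02 0.055 0 0 1;0.02 0.055 0 0 1;0.02 0.055 0 0 1;0.025 0.057 0 0 1;0 0 0 0 1;0 0 -0.04 0 1;0 0 -0.04 0 1;0 0 -0.025 0 1;0 0 0 0 1"

```text
time: 25.5
ee_pos: [0.529, 0.1615, 0.099]
eef_rot: [-0.706, -0.015, 0.708, -0.016]
ft_force: [-0.6, 0.5, -0.5]
width: 0.0009
```

Call:
drive_tool --moves "0 -0.004 -0.025 0 1;0.002 0 -0.025 0 1;0.003 0 -0.003 0 1;0.004 0 0 0 1;0.004 0 0 0 1;0 0 0 0 1"

```text
time: 26.25
ee_pos: [0.5445, 0.1577, 0.0481]
eef_rot: [0.707, 0.015, -0.706, 0.015]
ft_force: [-0.6, 0.1, -0.1]
width: 0.0005
```

Call:
drive_tool --moves "0.003 0 0 0 1;0.003 0 0 0 1;0.003 0 0 0 1;0 0 0 0 1"

```text
time: 26.75
ee_pos: [0.5528, 0.1576, 0.0472]
eef_rot: [-0.707, -0.015, 0.707, -0.015]
ft_force: [-0.5, -0.4, -0.2]
width: 0.0006
```

```bash
cat > l.py <<'E'
from h import *
import sys
k=sys.argv[1]
P=st()["ee_pos"]
s=shot('scene',f'pics/s{k}.png'); im=s['color'][165:215,285:340,::-1]
im=(255*np.clip(im/170.,0,1)**.6).astype(np.uint8)
im=cv2.resize(im,None,fx=12,fy=12,interpolation=cv2.INTER_CUBIC)
for dx in(-.0095,.0095):
    for dy in(-.015,.015):
      u,v=proj(s,(P[0]+dx,P[1]+dy,P[2]-.011)); cv2.circle(im,(int((u-285+.5)*12),int((v-165+.5)*12)),3,(0,0,255),-1)
cv2.imwrite(f'pics/s{k}e.png',im)
E
python3 l.py 12
```

```text
t 26.75 pos [0.5528 0.1576 0.0472] tx [-0. -0. -1.] ty [ 0.043 -0.999  0.   ] yaw_ty -87.55 F [-0.49 -0.4  -0.18] w 0.0006 q7 [ 0.13  0.47 -0.59  1.76  0.31  1.   -2.11]
```

View pics/s12e.png

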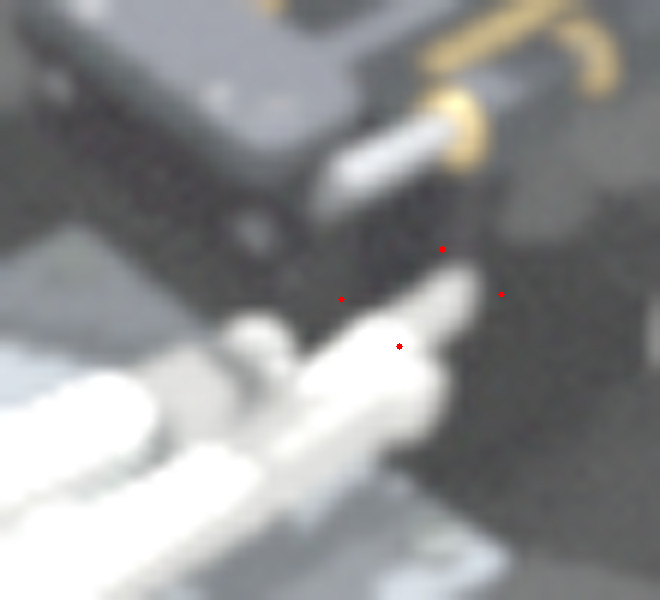

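Call:
drive_tool --moves "0.002 0 0 0 1;0.002 0 0 0 1;0 0 0 0 1"

```text
time: 27.18
ee_pos: [0.5569, 0.1576, 0.0472]
eef_rot: [0.707, 0.015, -0.707, 0.015]
ft_force: [-1.0, 0.7, -0.4]
width: 0.0004
```

Call:
drive_tool --moves "0.002 0 0 0 1;0.002 0 0 0 1;0 0 0 0 1"

```text
time: 27.55
ee_pos: [0.561, 0.1575, 0.0473]
eef_rot: [0.707, 0.015, -0.707, 0.015]
ft_force: [-0.3, -0.9, -0.3]
width: 0.0003
```

```bash
python3 l.py 13
```

```text
t 27.55 pos [0.561  0.1575 0.0473] tx [ 0. -0. -1.] ty [ 0.043 -0.999  0.   ] yaw_ty -87.56 F [-0.25 -0.92 -0.31] w 0.0003 q7 [ 0.13  0.48 -0.59  1.74  0.31  1.01 -2.11]
```

View pics/s13e.png

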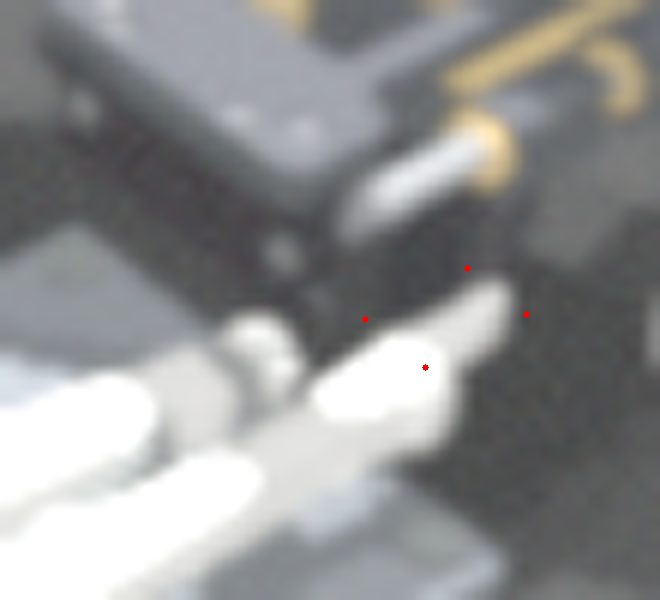

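Call:
drive_tool --moves "0.002 0 0 0 1;0.002 0 0 0 1;0 0 0 0 1"

```text
time: 27.98
ee_pos: [0.5649, 0.1575, 0.0473]
eef_rot: [0.707, 0.015, -0.707, 0.015]
ft_force: [0.4, -0.1, 0.2]
width: 0.0003
```

Call:
drive_tool --moves "0.002 0 0 0 1;0.002 0 0 0 1;0 0 0 0 1"

```text
time: 28.35
ee_pos: [0.5689, 0.1575, 0.0472]
eef_rot: [0.707, 0.015, -0.707, 0.015]
ft_force: [-0.0, -0.9, -0.2]
width: 0.0001
```

```bash
python3 l.py 14
```

```text
t 28.35 pos [0.5689 0.1575 0.0472] tx [ 0. -0. -1.] ty [ 0.043 -0.999  0.   ] yaw_ty -87.56 F [-0.03 -0.87 -0.25] w 0.0001 q7 [ 0.12  0.5  -0.58  1.72  0.32  1.02 -2.1 ]
```

View pics/s14e.png

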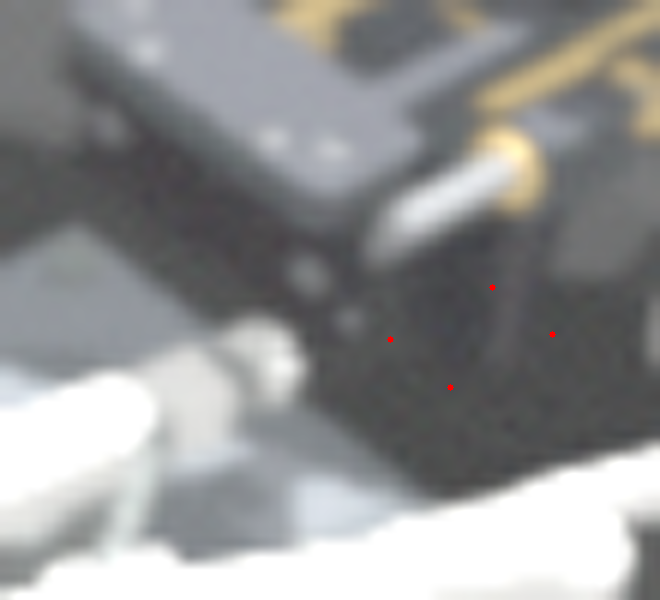

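The handle sprang away. I'll withdraw and check.

Call:
drive_tool --moves "-0.02 0 0 0 1;-0.015 0 0 0 1;0 0 0.05 0 1;0 0 0.06 0 1;-0.04 -0.05 0.05 0 1;-0.04 -0.06 0.02 0 1;-0.03 -0.06 0 0 1;0 -0.06 0 0 1;0 -0.06 0 0 1;0 -0.06 0 0 1;0 -0.06 0 0 1;0 0 0 0 1"

```text
time: 29.9
ee_pos: [0.4403, -0.2316, 0.212]
eef_rot: [-0.707, -0.012, 0.707, -0.013]
ft_force: [0.2, -0.8, -0.5]
width: 0.0004
```

```bash
python3 -c "
from h import *
st()
s=shot('scene','pics/s15.png');t=shot('top','pics/t15.png')
cv2.imwrite('pics/s15f.png',cv2.resize(cv2.imread('pics/s15.png'),(800,600)))
cv2.imwrite('pics/t15z.png',cv2.resize(cv2.imread('pics/t15.png')[130:220,180:300],None,fx=6,fy=6,interpolation=cv2.INTER_CUBIC))
cv2.imwrite('pics/s15y.png',cv2.resize(cv2.imread('pics/s15.png')[195:250,215:280],None,fx=11,fy=11,interpolation=cv2.INTER_CUBIC))
"
```

```text
t 29.9 pos [ 0.4403 -0.2316  0.212 ] tx [-0.001 -0.001 -1.   ] ty [ 0.036 -0.999  0.001] yaw_ty -87.96 F [ 0.18 -0.82 -0.54] w 0.0004 q7 [ 0.7   0.08 -0.32  1.81  0.03  1.26 -1.17]
```

View pics/t15z.png

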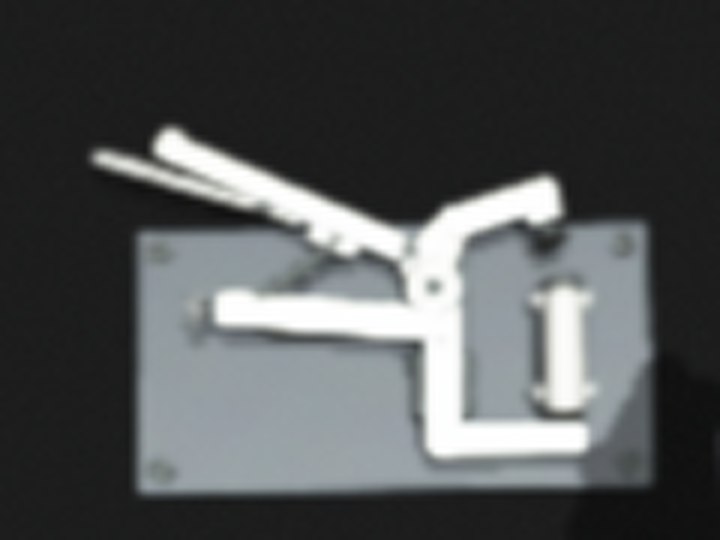

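View pics/s15y.png

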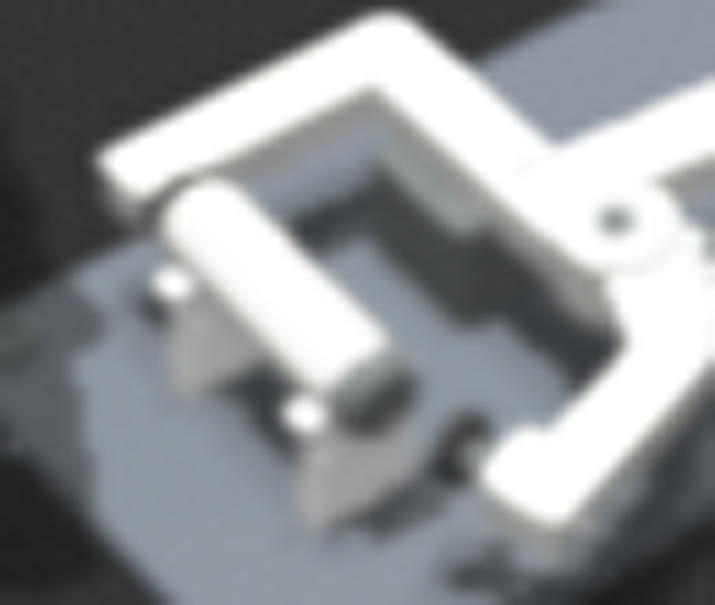

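View pics/s15f.png

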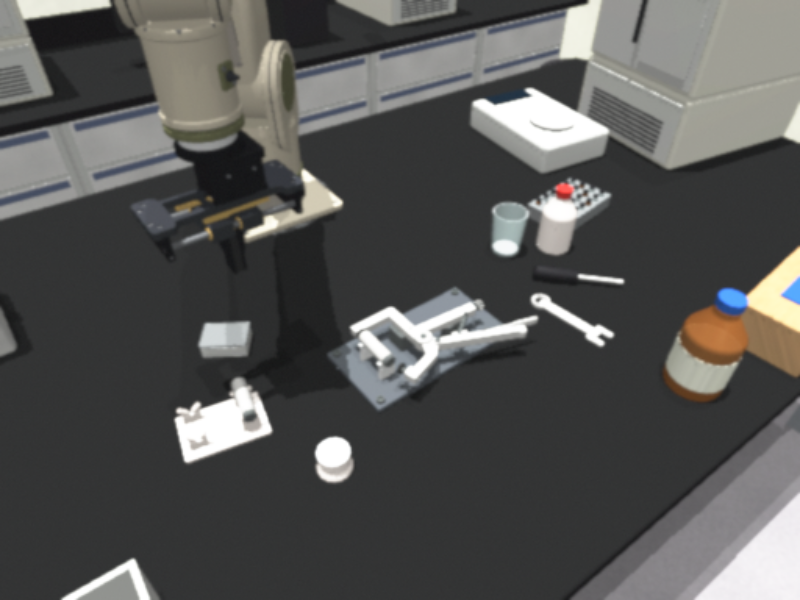

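```bash
python3 -c "
from h import *
a=cv2.imread('pics/top0.png')[146:176,190:250].mean(2);b=cv2.imread('pics/t15.png')[146:176,190:250].mean(2)
print('handle shift px',cv2.phaseCorrelate(a,b),'maxdiff',abs(a-b).max())
a=cv2.imread('pics/top0.png')[60:270,60:330].astype(int);b=cv2.imread('pics/t15.png')[60:270,60:330].astype(int)
ys,xs=np.where(abs(a-b).max(2)>60);print(len(xs),xs.min()+60,xs.max()+60,ys.min()+60,ys.max()+60)
ticket.close_job()"
```

```text
handle shift px ((0.020129371225774406, -0.020756988774394358), 0.9924346177778334) maxdiff 18.33333333333333
418 269 329 177 269
the job is handed in; nothing more can be done
```

The open cartridge is closed and lying free in the saddles. The pliers are fully open again, and the job is handed in at about 30 s of the 67 s allowed.

- **Placing:** I took the cartridge with the visible bright neck and laid it in the saddles, plug towards the moving jaw. The wrist felt about 6 N as it seated, and the picture taken after letting go showed it clear of the moving pad.
- **Squeezing:** The force peaked at about 11 N, fell to zero past centre, then rose again at the stop. I stopped at about 14 N. The pliers stayed locked with the hand off.
- **Release:** The first press on the lever tail did not release the pliers. The force had dropped and I backed off, but the picture showed them still locked. A second press, 6 mm further out along the tail and pushed further, sprang the handle open.
- **Final pictures:**
  - Handle: back within 0.1 pixel (about 0.3 mm) of where it started.
  - Cartridge: lying in both saddles with no neck showing.
  - Bystanders and finished cartridge: none looked moved. Bystanders in the top-view window I compared, which left out the beaker, wash bottle and frit box, showed no change. I checked those three and the finished cartridge only by eye in the scene view.
  - Arm: clear of everything.

**Not confirmed:** the cameras cannot resolve the 0.8 mm plug tolerance. That the plug is home rests on the missing neck and the felt lock. I also could not measure how far the lever moved relative to the handle when it was pressed.

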